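# Pack a field spares tote and call for its collection

## Robot

A 6-joint arm with a two-finger parallel gripper is mounted at the origin on the work surface. World frame = base frame: x ahead of the robot, y to its left, z up, the work surface at z = 0. Lengths are in m, angles in rad, forces in N, time in s.
With the tool pointing down it reaches from about 0.35 to 0.975 m from the base axis. Payload 4.9 kg.
Tool frame: the origin (TCP) lies at the very end of the fingers, on their centre line; the grasp point (between the pads) lies 19 mm behind it; z points along the fingers, y is the line along which they close (so a half turn about z gives the same grasp; the last joint's range is limited). The gripper opens to 85 mm and grips with 20 to 120 N. Pads are 22 mm wide; open, the fingers measure 114 mm over their backs; the gripper's body (76 mm by 85 mm) begins 54 mm behind the grasp point. The pads swing forward as they close: fully open they stand 13 mm farther back than shut.
Start: joints at [-1.226, 0.053, 1.613, -0, 1.476, -0.119], TCP at [0.28, -0.559, 0.231] pointing down, gripper open.
Joint ranges: [-3.01, 3.01], [-1.01, 2.22], [0.06, 2.58], [-1.02, 4.17], [0.09, 2.62], [-3.14, 3.14]. Speed limits (rad/s): [2.57, 2.57, 3.14, 3.14, 3.14, 3.14].

## Interface

Orientations are given as a unit quaternion [w, x, y, z].
In Python, from plant import manip gives the robot as it stands.
- The arm moves only by the tool send_rows, never from a script. Its argument "increments" is a list of rows, each an object of numbers: "claw": the closure, from -1 (fully open) to 1 (shut); "dx", "dy", "dz": the shift along the tool's x, y, z in units of 0.5 m (1.0 is 0.5 m); "yaw": the turn about the tool's z in units of 1.5 rad (1.0 is 1.5 rad). A call has 1 to 20 rows; each row is the pose to reach, as a shift and turn from the pose commanded when the call began, along the tool's axes at that moment; what a row does not reach only later rows make up. A row lasts 1/8 s, in which the tool goes at most 62.5 mm and 10.7 degrees, less where a joint would pass 70% of its speed; a pose out of reach is approached as far as the arm can. A call with a number of a shift or a turn outside -1 to 1 is refused whole. A call with a gripper value outside its range is refused whole. The fingers move at their own pace and stop on an object; the grip force is fixed at half the most. Time passes only in rows, so rows that repeat a pose let the fingers close. It gives the time, the measured TCP pose, the force, the opening and the grip force at its end, in the units of the state.
- manip.state(): the state, without advancing time (a new reading comes with each control period).
- manip.grab_frame(name): name is "scene" or "top" or "wrist"; returns the picture (480x640x3 uint8, red, green, blue); there is no depth.
- manip.camera_params(name): a dict with "camera_matrix" (3x3 intrinsics, pixels), "extrinsics" (4x4, takes a point from world to camera coordinates); the wrist camera has in their place "tool_from_camera" (4x4, takes a point from camera to tool coordinates, whose origin is the TCP and whose axes are the flange's). Camera axes: x right, y down, z forward; pixel columns grow to the right and rows downward; lengths in m; the calibration is good to about 2 mm. A picture is of the moment at which its call begins: read the wrist's pose just before it. camera_params takes no time and is no camera call.
- manip.job_done(): hands the job in; it is judged then, once.
The state is a dict: "time": time; "joint_pos": joint angles; "joint_vel": joint speeds; "joint_efforts": joint torques, N m; "tool_pos": TCP position; "tool_rot": TCP orientation; "contact_force": force on the tool from outside, world axes, zero at the start; "ft_torque": the same for the moment, N m; "gripper_width": opening from 0.0 (shut) to 1.0 (fully open); "grasp_force": force on a finger pad.
Only numpy, scipy, OpenCV 4.12 (cv2) and the standard library are available. Lean on these libraries where they do the work, as an engineer would, in place of code of your own. Each camera call takes 0.05 s, during which the arm holds its last target. There are 200 camera calls.

## Task

Pack the spares tote: slide every circuit board up out of the slotted rack and stand each in a bay of its own in the tote, take the mounting bracket off its hook and stand it in its slot, stand the rod antenna from the tube stand in the square well with its brass foot down, and set the battery pack flat in the shallow recess. When all of it is fully down in its place, press the call button fully. Leave the screwdriver and the steel sleeves as they are.

Things in the scene. Friction and masses are not known exactly. Their poses are not given: they have to be found in the camera images.
- board0: plug-in circuit board, standing on edge: dark green plate 90 wide (its x) x 6 thick (its y) x 110 tall (its z), with a bare aluminium stiffener bar 90 x 12 thick along the top 24 mm. About 90 g. Origin: centre of the bottom edge. All boards are alike, either way round; at the start each stands in one of the rack's five slots; between 2 and 4 boards are there, absent ones read None
- board1: plug-in circuit board, standing on edge: dark green plate 90 wide (its x) x 6 thick (its y) x 110 tall (its z), with a bare aluminium stiffener bar 90 x 12 thick along the top 24 mm. About 90 g. Origin: centre of the bottom edge. All boards are alike, either way round; at the start each stands in one of the rack's five slots; between 2 and 4 boards are there, absent ones read None
- board2: plug-in circuit board, standing on edge: dark green plate 90 wide (its x) x 6 thick (its y) x 110 tall (its z), with a bare aluminium stiffener bar 90 x 12 thick along the top 24 mm. About 90 g. Origin: centre of the bottom edge. All boards are alike, either way round; at the start each stands in one of the rack's five slots; between 2 and 4 boards are there, absent ones read None
- board3: plug-in circuit board, standing on edge: dark green plate 90 wide (its x) x 6 thick (its y) x 110 tall (its z), with a bare aluminium stiffener bar 90 x 12 thick along the top 24 mm. About 90 g. Origin: centre of the bottom edge. All boards are alike, either way round; at the start each stands in one of the rack's five slots; between 2 and 4 boards are there, absent ones read None
- board4: plug-in circuit board, standing on edge: dark green plate 90 wide (its x) x 6 thick (its y) x 110 tall (its z), with a bare aluminium stiffener bar 90 x 12 thick along the top 24 mm. About 90 g. Origin: centre of the bottom edge. All boards are alike, either way round; at the start each stands in one of the rack's five slots; between 2 and 4 boards are there, absent ones read None
- rack: black slotted board rack, fixed, 130 (x) x 250 (y) x 78 high; origin: centre of its underside. Five slots side by side along its y, 46 mm apart (at y = -92, -46, 0, 46, 92 mm), each 9 mm wide, guiding only the ends of a board up to 70 mm height; slot floor 8 mm above the table
- tote: black kit tote with a grey foam insert, fixed, 195 (x) x 250 (y), rim 85 high, foam top 80 high; origin: centre of its underside. Its -x half has four long narrow bays for boards (long along x), its +x half has from -y to +y: the bracket slot, the square well, the shallow recess
- tote_bay0 (a point): centre of the floor of board bay 0 of the tote, at (-35.5, -75, 10) mm in the tote; the bay is 100 long (x) x 15 wide (y) x 70 deep and holds one board upright on its bottom edge; axes as the tote's
- tote_bay1 (a point): centre of the floor of board bay 1 of the tote, at (-35.5, -25, 10) mm in the tote; the bay is 100 long (x) x 15 wide (y) x 70 deep and holds one board upright on its bottom edge; axes as the tote's
- tote_bay2 (a point): centre of the floor of board bay 2 of the tote, at (-35.5, 25, 10) mm in the tote; the bay is 100 long (x) x 15 wide (y) x 70 deep and holds one board upright on its bottom edge; axes as the tote's
- tote_bay3 (a point): centre of the floor of board bay 3 of the tote, at (-35.5, 75, 10) mm in the tote; the bay is 100 long (x) x 15 wide (y) x 70 deep and holds one board upright on its bottom edge; axes as the tote's
- tote_bracket (a point): centre of the floor of the tote's bracket slot, at (55.5, -69, 20) mm in the tote: 17 (x) x 68 (y), 60 deep; the bracket stands in it on end, thickness along x
- tote_well (a point): centre of the floor of the tote's square well, at (55.5, -3, 10) mm in the tote: 28 x 28, 70 deep; the antenna stands in it, brass end down
- tote_recess (a point): centre of the floor of the tote's shallow recess, at (55.5, 66, 60) mm in the tote: 56 (x) x 80 (y), 20 deep; the battery pack sits flat in it
- bracket: flat aluminium mounting bracket 8 thick (x) x 60 wide (y) x 120 tall (z), 120 g, with a window 30 wide x 40 tall in the middle (z 40 to 80); solid 40 mm bands above and below. Origin: centre of the lower end. It hangs on the hook by the upper edge of its window, its top about 215 mm above the table
- hookstand: hook stand, fixed: round steel arm, 10 mm thick, along its x at 170 height (axis), from a post (16 square, 182 high, centred at x = +68 mm) to an upturned tip (end at x = -32 mm, top 185 mm high); origin on the table below the place where the bracket hangs
- antenna: straight rod antenna 201 long: brass foot 18 diameter x 26 long, then a black 12 diameter rod; 60 g. Origin: centre of the foot's end, z along the rod. It stands in one of the two tubes of the tube stand, foot down, leaning a little
- tubestand: grey stand, fixed, base 70 (x) x 110 (y), with two upright square tubes centred at y = -30 and +30 mm, 24 inside, floor 11 mm and rim 96 mm above the table; origin: centre of its underside
- screwdriver: short fat-handled black screwdriver standing in the other tube, handle 38 diameter x 70 from 96 to 166 mm above the table; origin: tip of the blade. To be left alone
- battery: white battery pack 38 (x) x 60 (y) x 45 high, 180 g, lying flat on the bench; origin: centre of its underside
- call (a joint): call button, white round cap 40 mm across on a small black housing on the bench: 0 = up, 0.006 m = fully pressed (about 5 N), springs back
- call_top (a point): centre of the top of the call button's cap
- sleeve0: steel sleeve standing on end on the bench, 38 diameter x 75 high; origin: centre of its underside. To be left alone
- sleeve1: steel sleeve standing on end on the bench, 38 diameter x 75 high; origin: centre of its underside. To be left alone
Things that resemble listed ones, but are neither listed nor needed, are in the scene too. Leave any pink look-alike of the board0 alone. Of the things that look like the bracket, the smaller one is meant.

How it is judged:
On the way, in this order (a step that is already met when the one before it is completed fails the run):
1. every board, the bracket, the antenna and the battery pack are in their places in the tote (((distance between board0 and tote_bay0 below 0.014 m and angle between board0's own z axis and vertical below 0.25 rad) or (distance between board0 and tote_bay1 below 0.014 m and angle between board0's own z axis and vertical below 0.25 rad) or (distance between board0 and tote_bay2 below 0.014 m and angle between board0's own z axis and vertical below 0.25 rad) or (distance between board0 and tote_bay3 below 0.014 m and angle between board0's own z axis and vertical below 0.25 rad)) and ((distance between board1 and tote_bay0 below 0.014 m and angle between board1's own z axis and vertical below 0.25 rad) or (distance between board1 and tote_bay1 below 0.014 m and angle between board1's own z axis and vertical below 0.25 rad) or (distance between board1 and tote_bay2 below 0.014 m and angle between board1's own z axis and vertical below 0.25 rad) or (distance between board1 and tote_bay3 below 0.014 m and angle between board1's own z axis and vertical below 0.25 rad)) and ((distance between board2 and tote_bay0 below 0.014 m and angle between board2's own z axis and vertical below 0.25 rad) or (distance between board2 and tote_bay1 below 0.014 m and angle between board2's own z axis and vertical below 0.25 rad) or (distance between board2 and tote_bay2 below 0.014 m and angle between board2's own z axis and vertical below 0.25 rad) or (distance between board2 and tote_bay3 below 0.014 m and angle between board2's own z axis and vertical below 0.25 rad)) and ((distance between board3 and tote_bay0 below 0.014 m and angle between board3's own z axis and vertical below 0.25 rad) or (distance between board3 and tote_bay1 below 0.014 m and angle between board3's own z axis and vertical below 0.25 rad) or (distance between board3 and tote_bay2 below 0.014 m and angle between board3's own z axis and vertical below 0.25 rad) or (distance between board3 and tote_bay3 below 0.014 m and angle between board3's own z axis and vertical below 0.25 rad)) and ((distance between board4 and tote_bay0 below 0.014 m and angle between board4's own z axis and vertical below 0.25 rad) or (distance between board4 and tote_bay1 below 0.014 m and angle between board4's own z axis and vertical below 0.25 rad) or (distance between board4 and tote_bay2 below 0.014 m and angle between board4's own z axis and vertical below 0.25 rad) or (distance between board4 and tote_bay3 below 0.014 m and angle between board4's own z axis and vertical below 0.25 rad)) and distance between bracket and tote_bracket below 0.016 m and angle between bracket's own z axis and vertical below 0.3 rad and distance between antenna and tote_well below 0.016 m and angle between antenna's own z axis and vertical below 0.4 rad and distance between battery and tote_recess below 0.02 m and angle between battery's own z axis and vertical below 0.12 rad), for 0.2 s.
2. then the call button is pressed fully (value of joint call above 0.0045 m), for 0.05 s.
At the end, for the whole second after the job is handed in: each board stands in its own bay (within 14 mm of the bay's point, tilt under 0.25 rad), bracket in its slot (16 mm, 0.3 rad), antenna foot down in the well (16 mm, 0.4 rad), battery pack flat in the recess (20 mm, 0.12 rad), all at rest, button released (all of step 1 and linear speed of each of board0, board1, board2, board3, board4, bracket, antenna, battery below 0.03 m/s and value of joint call below 0.0025 m); the robot touches nothing.
It fails at once if a steel sleeve or the screwdriver was disturbed (distance of any of sleeve0, sleeve1 from where it was at the start of the episode above 0.04 m or distance of screwdriver from where it was at the start of the episode above 0.05 m).
Of board0, board1, board2, board3, board4 only 2 to 4 are there at a start; the rules pass over those that are not, and their reading is None.
At some moment in a run one of battery may be knocked a few centimetres aside while the robot is not near it.
It also fails if it takes over 210 s, if anything falls off the work surface, if the arm or the gripper's body presses on something with over 40 N, if the wrist force passes 120 N, or if a joint passes its speed limit or range.

## Working session

There is one attempt and no reset: what is moved stays moved. The work goes in short steps, Python scripts to look and compute and a tool call to move; the robot and the scene stay as the last step left them, time stands still between calls to the robot, and variables do not carry over. Pictures are saved under pics/ and viewed, at most 14 in all, crops included, and the job is handed in when it is done.

Besides the shell and the picture viewer there is one more tool, called after "Call:" as name(argument=value, ...) on one line, values as JSON. send_rows: Moves the arm, as the interface text tells. Shifts and turns lie within -1 to 1; 1 stands for 0.5 m of shift or 1.5 rad of turn. Its arguments: {"type":"object","properties":{"increments":{"type":"array","items":{"type":"object","properties":{"claw":{"type":"number"},"dx":{"type":"number"},"dy":{"type":"number"},"dz":{"type":"number"},"yaw":{"type":"number"}}}}},"required":["increments"]}

```bash
ls; mkdir -p pics; python3 - <<'E'
from plant import manip
import cv2
s=manip.state();print(s)
for n in("scene","top"):
    p=manip.camera_params(n);print(n,p)
    cv2.imwrite(f"pics/{n}0.png",cv2.cvtColor(manip.grab_frame(n),cv2.COLOR_RGB2BGR))
print(manip.camera_params("wrist"))
E
```

```text
pics
{'time': 0.0, 'joint_pos': array([-1.22599796e+00,  5.33734043e-02,  1.61428929e+00, -1.25297247e-08,
        1.47601887e+00, -1.19007064e-01]), 'joint_vel': array([-0.00128502, -0.00075635, -0.00061701, -0.00054541, -0.00069064,
       -0.0012291 ]), 'joint_efforts': array([-3.66947988e-04, -3.93673968e+01, -3.70179319e+01, -1.62128558e-04,
        6.90528075e-03, -7.53243739e-06]), 'tool_pos': array([ 0.27937991, -0.55838094,  0.23005558]), 'tool_rot': array([-1.03780710e-03,  9.73230326e-01,  2.29829594e-01, -1.17670502e-04]), 'contact_force': array([0.37773012, 0.04657952, 0.86127213]), 'ft_torque': array([ 0.03242104, -0.01923794, -0.00686855]), 'grasp_force': 0.0, 'gripper_width': 1.0024838795124935}
scene {'camera_matrix': array([[553.71049907,   0.        , 319.46016709],
       [  0.        , 553.71049907, 247.07619779],
       [  0.        ,   0.        ,   1.        ]]), 'extrinsics': array([[ 0.79434724,  0.60746141,  0.0017614 , -0.43966733],
       [ 0.47035723, -0.61322278, -0.63460374, -0.18942673],
       [-0.38441715,  0.50492421, -0.77283568,  1.3765771 ],
   
[... 331 characters left out ...]
, -0.00394524, -0.12670469,  0.520459  ],
       [ 0.12667804,  0.00639922, -0.99192324,  1.17037887],
       [ 0.        ,  0.        ,  0.        ,  1.        ]])}
{'camera_matrix': array([[403.98291198,   0.        , 316.13210041],
       [  0.        , 403.98291198, 243.3812794 ],
       [  0.        ,   0.        ,   1.        ]]), 'tool_from_camera': array([[ 6.76631712e-04, -9.54085920e-01, -2.99532303e-01,
         7.67086646e-02],
       [ 9.99999454e-01,  8.84121063e-04, -5.57189035e-04,
         6.52633812e-04],
       [ 7.96429030e-04, -2.99531762e-01,  9.54085997e-01,
        -1.43550114e-01],
       [ 0.00000000e+00,  0.00000000e+00,  0.00000000e+00,
         1.00000000e+00]])}
```

View pics/scene0.png

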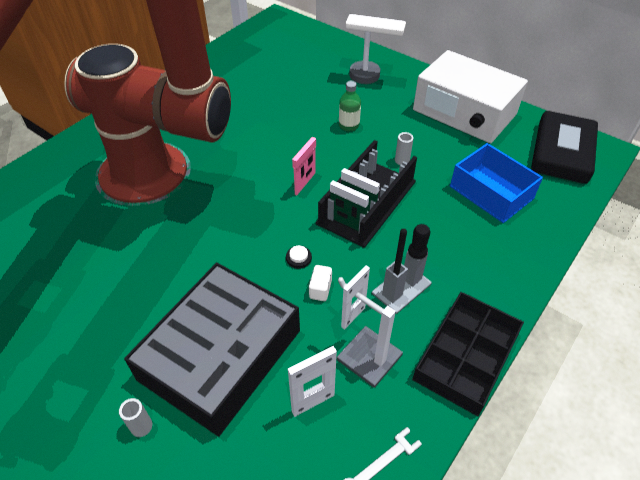

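View pics/top0.png

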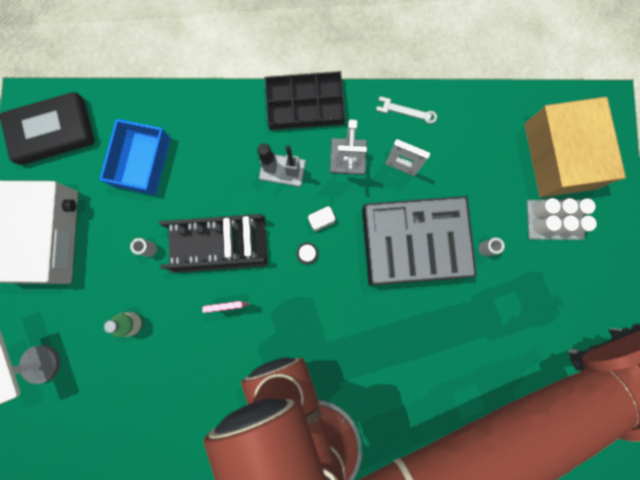

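The scene view shows two boards with light bars at about (349,192) and (360,180), and the pink look-alike at (305,165). The bracket hangs on the hook at (355,297), with a larger look-alike standing at (313,382). The antenna is at (397,265), the screwdriver at (420,250), the battery at (320,283), the button at (298,256) and the tote at (215,345). The top view agrees: bars at (228,238) and (247,237), bracket at (350,149), look-alike at (408,157), antenna at (289,155), battery at (321,218), button at (307,253).

Confusables: 
- **Boards:** bars (228,238) and (247,237), against the pink one at (225,307).
- **Bracket:** (350,149) on the hook, against the larger one at (408,157).
- **Antenna:** (289,155), against the screwdriver at (265,155).
- **Battery:** (321,218), against the white button at (307,253).

I choose the first of each.

```bash
cat > h.py <<'E'
from plant import manip
import numpy as np, cv2
from scipy.spatial.transform import Rotation as R
def cam(n):
    p=manip.camera_params(n);K=p["camera_matrix"]
    if n!="wrist": E=p["extrinsics"]; return K,np.linalg.inv(E)
    s=manip.state();q=s["tool_rot"];T=np.eye(4);T[:3,:3]=R.from_quat([*q[1:],q[0]]).as_matrix();T[:3,3]=s["tool_pos"]
    return K,T@p["tool_from_camera"]
def ray(c,uv):
    K,T=c;d=T[:3,:3]@np.linalg.solve(K,[uv[0],uv[1],1.]);return T[:3,3],d/np.linalg.norm(d)
def plane(c,uv,z):
    o,d=ray(c,uv);return o+d*(z-o[2])/d[2]
def tri(obs):
    A=np.zeros((3,3));b=np.zeros(3);rs=[ray(c,u) for c,u in obs]
    for o,d in rs:
        P=np.eye(3)-np.outer(d,d);A+=P;b+=P@o
    X=np.linalg.solve(A,b);return X,[round(1e3*np.linalg.norm(np.cross(X-o,d)),1) for o,d in rs]
def proj(c,X):
    K,T=c;p=np.linalg.inv(T)@np.r_[X,1];u=K@p[:3];return u[:2]/u[2]
def snap(n,f):
    c=cam(n);im=cv2.cvtColor(manip.grab_frame(n),cv2.COLOR_RGB2BGR);cv2.imwrite("pics/"+f,im);return c,im
def blobs(mask,amin=30,box=None):
    m=np.zeros_like(mask)
    if box: x0,y0,x1,y1=box;m[y0:y1,x0:x1]=mask[y0:y1,x0:x1]
    else:m=mask
    cs,_=cv2.findContours(m,cv2.RETR_EXTERNAL,cv2.CHAIN_APPROX_NONE)
    return [cv2.minAreaRect(k) for k in cs if cv2.contourArea(k)>=amin]
E
python3 - <<'E'
from h import *
np.set_printoptions(precision=4,suppress=True)
t=cam("top");s=cam("scene")
T=cv2.imread("pics/top0.png");S=cv2.imread("pics/scene0.png")
def show(n,c,im,lo,box,z,hi=255,a=30):
    g=cv2.inRange(im.min(2) if hi==255 else im.max(2),lo,hi)
    for b in blobs(g,a,box):
        print(n,np.round(b[0],1),np.round(b[1],1),round(b[2]),[np.round(plane(c,p,z)[:2],4) for p in [b[0],*cv2.boxPoints(b)]])
show("bars",t,T,200,(215,205,262,270),.118)
show("batt",t,T,200,(305,203,340,233),.045)
show("btn",t,T,200,(295,242,320,265),.03)
show("bays",t,T,0,(375,205,470,280),.08,70)
show("totedark",t,T,0,(355,190,485,290),.085,60,300)
show("Sbays",s,S,0,(150,270,285,400),.08,70)
show("Sbatt",s,S,200,(305,260,335,300),.04)
show("Sbtn",s,S,200,(285,240,313,268),.03)
show("Sbars",s,S,190,(325,165,385,210),.118)
a=cv2.resize(S[130:410,270:470],None,fx=2.1,fy=2.1,interpolation=2);b=cv2.resize(T[60:290,155:480],None,fx=1,fy=1)
cv2.imwrite("pics/cropS.png",a)
E
```

```text
bars [226.7 237. ] [38.1  5.7] 87 [array([0.5057, 0.2048]), array([0.5502, 0.215 ]), array([0.5509, 0.2016]), array([0.4616, 0.1946]), array([0.4609, 0.2079])]
bars [246.4 236. ] [38.2  5.7] 87 [array([0.5083, 0.1589]), array([0.5529, 0.169 ]), array([0.5537, 0.1558]), array([0.4642, 0.1488]), array([0.4634, 0.1619])]
batt [321.1 217.5] [14.7 23.7] 65 [array([ 0.5648, -0.0145]), array([0.569 , 0.0201]), array([ 0.5944, -0.0336]), array([ 0.5606, -0.0491]), array([0.5354, 0.0045])]
btn [307.  252.5] [15. 14.] 90 [array([0.4784, 0.0203]), array([0.4972, 0.038 ]), array([0.4973, 0.0029]), array([0.4597, 0.0027]), array([0.4595, 0.0377])]
bays [410.5 254.5] [37.3  2.6] 84 [array([ 0.47  , -0.2289]), array([ 0.5145, -0.2222]), array([ 0.5151, -0.2284]), array([ 0.426 , -0.2355]), array([ 0.4254, -0.2294])]
bays [431.2 253. ] [38.1  2.6] 83 [array([ 0.4738, -0.2785]), array([ 0.519 , -0.2712]), array([ 0.5198, -0.2773]), array([ 0.429 , -0.2857]), array([ 0.4282, -0.2796])]
bays [452.1 251.5] [37.5  2.3] 83 [array([ 0.4777, -0.3285]), array([ 0.5222, -0.3216]), array([ 0.5229, -0.3272]), a
[... 1882 characters left out ...]
ray([ 0.4069, -0.1532]), array([ 0.4206, -0.3237])]
Sbatt [320.2 277.7] [18.2 25. ] 14 [array([ 0.5675, -0.0159]), array([ 0.5636, -0.0497]), array([0.5358, 0.0059]), array([0.5715, 0.0189]), array([ 0.5979, -0.0369])]
Sbtn [298.5 253. ] [14. 17.] 90 [array([0.4873, 0.0134]), array([0.4608, 0.0173]), array([0.4897, 0.0394]), array([0.5132, 0.0095]), array([ 0.485 , -0.0121])]
Sbars [349.3 190. ] [39.9  4.7] 24 [array([0.5117, 0.1579]), array([0.4687, 0.148 ]), array([0.4642, 0.1609]), array([0.5538, 0.1677]), array([0.5576, 0.1551])]
Sbars [360.2 177.1] [39.   4.7] 23 [array([0.5076, 0.2041]), array([0.4651, 0.1936]), array([0.4602, 0.2074]), array([0.5493, 0.2144]), array([0.5534, 0.2009])]
```

View pics/cropS.png

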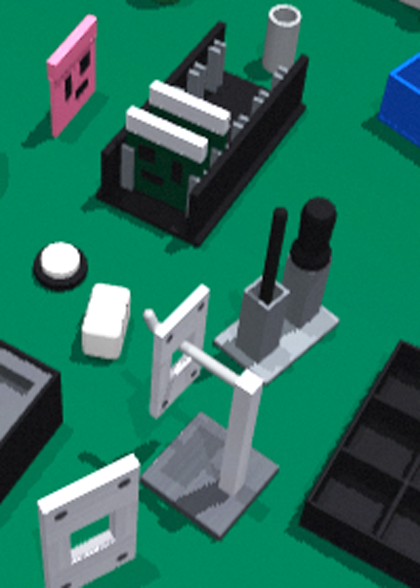

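The crop confirms the choice: the smaller bracket hangs on the hook, the antenna is the thin rod in the near tube, there are two boards with light bars, and the white block is the battery. I'm moving to a high survey pose above the tote.

Call:
send_rows(increments=[{"dx": 0.84,"dy": -0.6,"dz": -0.34,"yaw": -0.79,"claw": -1},{"dx": 0.84,"dy": -0.6,"dz": -0.34,"yaw": -0.79,"claw": -1},{"dx": 0.84,"dy": -0.6,"dz": -0.34,"yaw": -0.79,"claw": -1},{"dx": 0.84,"dy": -0.6,"dz": -0.34,"yaw": -0.79,"claw": -1},{"dx": 0.84,"dy": -0.6,"dz": -0.34,"yaw": -0.79,"claw": -1},{"dx": 0.84,"dy": -0.6,"dz": -0.34,"yaw": -0.79,"claw": -1},{"dx": 0.84,"dy": -0.6,"dz": -0.34,"yaw": -0.79,"claw": -1},{"dx": 0.84,"dy": -0.6,"dz": -0.34,"yaw": -0.79,"claw": -1},{"dx": 0.84,"dy": -0.6,"dz": -0.34,"yaw": -0.79,"claw": -1},{"dx": 0.84,"dy": -0.6,"dz": -0.34,"yaw": -0.79,"claw": -1},{"dx": 0.84,"dy": -0.6,"dz": -0.34,"yaw": -0.79,"claw": -1},{"dx": 0.84,"dy": -0.6,"dz": -0.34,"yaw": -0.79,"claw": -1},{"dx": 0.84,"dy": -0.6,"dz": -0.34,"yaw": -0.79,"claw": -1}])

```text
time: 1.72
tool_pos: [0.5205, -0.1037, 0.4007]
tool_rot: [-0.0, 0.68, 0.734, -0.0]
contact_force: [-0.1, -0.5, 0.2]
gripper_width: 1.003
grasp_force: 0.0
```

```bash
python3 - <<'E'
from h import *
c,im=snap("wrist","w1.png");print(c[1],manip.state()["tool_pos"]);np.save("w1.npy",c[1])
E
```

```text
[[ 0.99704828  0.07360038  0.02185649  0.51524944]
 [ 0.07676895 -0.95154826 -0.29776237 -0.02791523]
 [-0.00111791  0.29856136 -0.95438979  0.54429055]
 [ 0.          0.          0.          1.        ]] [ 0.52061905 -0.10360857  0.40090908]
```

View pics/w1.png

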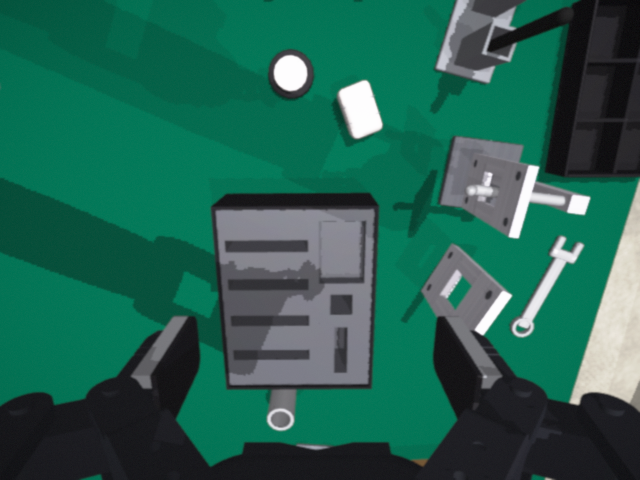

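The survey shows the tote's dark openings (bays around (265,245)–(270,355), recess (341,248), well (341,303), bracket slot (341,350)). The battery is at (359,109), the button at (290,72), the bracket's top edge runs (537,168)–(514,235), the hook tip is near (488,180), and the antenna tip is at (567,15). Now I triangulate.

```bash
python3 - <<'E'
from h import *
np.set_printoptions(precision=4,suppress=True)
t=cam("top");s=cam("scene");w=(manip.camera_params("wrist")["camera_matrix"],np.load("w1.npy"))
T=cv2.imread("pics/top0.png");S=cv2.imread("pics/scene0.png");W=cv2.imread("pics/w1.png")
def bl(im,lo,hi,box,a=30):return blobs(cv2.inRange(im.max(2) if lo==0 else im.min(2),lo,hi),a,box)
def P(n,bs):
    for b in bs:print(n,np.round(b[0],1),np.round(b[1],1),round(b[2],1))
wd=bl(W,0,62,(222,216,368,380),60);P("Wdark",wd)
sd=bl(S,0,70,(150,270,285,400))
key=lambda b:b[0]
for n,a,b in[]:pass
wb=sorted([b for b in wd if b[0][0]<320],key=lambda b:-b[0][1])
sb=sorted([b for b in sd if 160<b[0][0]<230 and min(b[1])<8 and 30<max(b[1])<60 and b[0][1]<360],key=lambda b:b[0][0])
for a,b in zip(wb,sb):print("bay",a[0],b[0],*tri([(w,a[0]),(s,b[0])]),plane(w,a[0],.08),plane(s,b[0],.08))
# foam/tote rim: w plane
bw=bl(W,195,255,(320,70,400,150));P("batt",bw);bS=bl(S,200,255,(305,260,335,300))[0];bt=bl(T,200,255,(305,203,340,233))[0]
print("batt",tri([(w,bw[0][0]),(t,bt[0])]),[plane(w,p,.045)[:2] for p in cv2.boxPoints(bw[0])],plane(w,bw[0][0],.045))
nw=bl(W,195,255,(260,45,325,105));P("btn",nw);nt=bl(T,200,255,(295,242,320,265))[0]
print("btn",tri([(w,nw[0][0]),(t,nt[0])]),[plane(w,nw[0][0],z)[:2] for z in(.02,.03)])
P("brk",bl(W,185,255,(500,150,550,245),20)); P("hook",bl(W,150,255,(460,150,600,245),20))
P("Tbrk",bl(T,170,255,(325,110,375,180),8))
P("Wrec",bl(W,0,85,(310,216,372,290),60))
for nm,im,box,f in(("a",W,(420,0,640,250),3.6),("b",S,(270,200,450,400),3.2),("c",T,(240,100,380,200),5.)):
    x0,y0,x1,y1=box;cv2.imwrite(f"pics/z{nm}.png",cv2.resize(im[y0:y1,x0:x1],None,fx=f*.6,fy=f*.6,interpolation=2))
A=[cv2.imread(f"pics/z{k}.png") for k in"abc"];A=[cv2.resize(a,None,fx=390/a.shape[0] if i<2 else 395/a.shape[1],fy=390/a.shape[0] if i<2 else 395/a.shape[1]) for i,a in enumerate(A)]
print([a.shape for a in A])
E
```

```text
Wdark [246.  354.5] [ 7. 24.] 90.0
Wdark [341.5 347. ] [36.  7.] 90.0
Wdark [251.5 320.5] [ 9. 41.] 90.0
Wdark [223.8 338.6] [81.2  4.4] 86.1
Wdark [267.5 284.5] [ 9. 79.] 90.0
bay (246.0, 354.5) (171.18772888183594, 355.2635192871094) [ 0.4575 -0.3313  0.0676] [np.float64(15.4), np.float64(15.4)] [ 0.4455 -0.3329  0.08  ] [ 0.4808 -0.3299  0.08  ]
bay (223.83314514160156, 338.58050537109375) (190.0463409423828, 333.92529296875) [ 0.447  -0.289   0.0878] [np.float64(30.9), np.float64(30.9)] [ 0.4162 -0.3114  0.08  ] [ 0.476  -0.2799  0.08  ]
bay (251.5, 320.5) (208.04412841796875, 313.92645263671875) [ 0.4739 -0.2497  0.1188] [np.float64(19.2), np.float64(19.2)] [ 0.4513 -0.2824  0.08  ] [ 0.4717 -0.2302  0.08  ]
bay (267.5, 284.5) (225.27691650390625, 295.015380859375) [ 0.4838 -0.2039  0.1269] [np.float64(11.0), np.float64(11.0)] [ 0.4697 -0.2309  0.08  ] [ 0.4677 -0.1803  0.08  ]
batt [360.5 108.8] [52.3 31.6] 71.1
batt (array([ 0.5674, -0.0144,  0.0293]), [np.float64(0.0), np.float64(0.0)]) [array([0.5364, 0.0045]), array([0.5697, 0.0181]), array([ 0.596 , -0.0347]), array([ 0.5618, -0.0492])] [ 0.5658 -0.0149  0.045 ]
btn [290.  73.] [34. 32.] 90.0
btn (array([0.4794, 0.0204, 0.0177]), [np.float64(0.3), np.float64(0.3)]) [array([0.4795, 0.0199]), array([0.4802, 0.019 ])]
brk [532.8 203.9] [30.2 74.7] 15.8
hook [560.8 240.9] [5.8 9.8] 26.6
hook [578.  204.1] [18.1 20.9] 17.1
hook [483.3 187.2] [20.6 30.6] 48.8
hook [539.7 205.9] [45.3 75.4] 15.8
Tbrk [348.1 160.8] [10.7 11.2] 26.6
Tbrk [352.2 135.3] [29.1 30.8] 3.4
Wrec [342. 252.] [44.3 63.7] 2.3
[(390, 343, 3), (390, 351, 3), (282, 395, 3)]
```

```bash
python3 - <<'E'
from h import *
np.set_printoptions(precision=4,suppress=True)
s=cam("scene");w=(manip.camera_params("wrist")["camera_matrix"],np.load("w1.npy"))
S=cv2.imread("pics/scene0.png");W=cv2.imread("pics/w1.png")
g=cv2.cvtColor(W,6)
m=cv2.adaptiveThreshold(g,255,cv2.ADAPTIVE_THRESH_MEAN_C,cv2.THRESH_BINARY_INV,51,12)
sb=[(171.2,355.3),(190,333.9),(208,313.9),(225.3,295)]
wb=sorted([b for b in blobs(m,100,(222,216,368,380))],key=lambda b:-b[0][1])
for b in wb:print(np.round(b[0],1),np.round(b[1],1),b[2],plane(w,b[0],.08)[:2])
wb=[b for b in wb if b[0][0]<300 and max(b[1])>60]
for a,b in zip(wb,sb):print("bay",*tri([(w,a[0]),(s,b)]))
a=cv2.resize(W[100:260,420:620],None,fx=2,fy=2,interpolation=2);b=cv2.resize(S[255:390,320:450],None,fx=2.4,fy=2.4,interpolation=2)
H=max(a.shape[0],b.shape[0]);o=np.zeros((H,a.shape[1]+b.shape[1],3),np.uint8);o[:a.shape[0],:a.shape[1]]=a;o[:b.shape[0],a.shape[1]:]=b
cv2.imwrite("pics/hook.png",o);print(o.shape)
E
```

```text
[271.5 355. ] [12. 75.] 90.0 [ 0.4791 -0.331 ]
[340.5 349.5] [45. 13.] 90.0 [ 0.569  -0.3157]
[223.5 338.1] [82.2  5.2] 84.98688507080078 [ 0.4157 -0.3107]
[270.  320.5] [11. 78.] 90.0 [ 0.4749 -0.2805]
[340.5 304.5] [19. 21.] 90.0 [ 0.5628 -0.2511]
[306.  276.2] [ 56.  151.4] 66.5953140258789 [ 0.5166 -0.2161]
[266.5 245.5] [11. 83.] 90.0 [ 0.4664 -0.1801]
bay [ 0.4799 -0.3303  0.0801] [np.float64(1.0), np.float64(1.0)]
bay [ 0.4464 -0.2888  0.0871] [np.float64(31.0), np.float64(31.0)]
bay [ 0.4874 -0.2499  0.1251] [np.float64(9.9), np.float64(9.9)]
bay [ 0.4667 -0.1801  0.079 ] [np.float64(0.5), np.float64(0.5)]
(324, 712, 3)
```

View pics/hook.png

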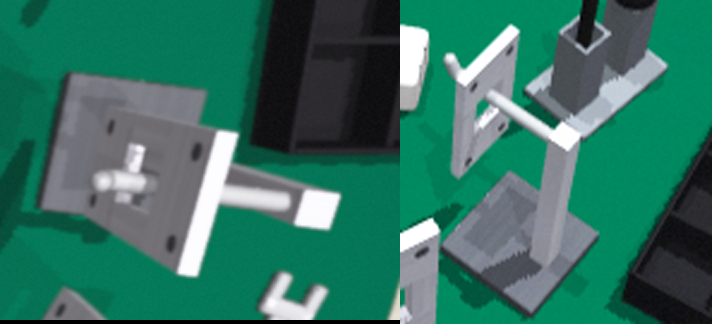

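The crop shows the bracket's top strip from (534,165) to (515,237) in the wrist image, the hook tip near (471,190) and the post top at (578,204). Foam height came out at 0.080. The battery goes first.

```bash
cat >> h.py <<'E'
def go(*g,show=True):
    s=manip.state();q=s["tool_rot"];M=R.from_quat([*q[1:],q[0]]).as_matrix();p=s["tool_pos"]
    phi=np.arctan2(M[1,0],M[0,0]);print("now",np.round(p,4),"phi",round(phi,4))
    for x,y,z,f in g:
        d=M.T@(np.array([x,y,z])-p)/.5;dy=-((f-phi+np.pi)%(2*np.pi)-np.pi)/1.5
        print("dx %.3f dy %.3f dz %.3f yaw %.3f rows %d"%(*d,dy,np.ceil(max(np.linalg.norm(d)*8,abs(dy)*1.5/.187))))
E
python3 - <<'E'
from h import *
np.set_printoptions(precision=4,suppress=True)
s=cam("scene");w=(manip.camera_params("wrist")["camera_matrix"],np.load("w1.npy"))
for n,a,b in(("brtop",(524.5,200.5),(356.2,277.5)),("post",(578.5,204.5),(389.6,311)),("tip",(471,190.5),(340.8,279.6)),("ant",(567,15),(403,231))):print(n,*tri([(w,a),(s,b)]))
print([plane(w,p,.215) for p in((534,165),(515,237))])
go((.5658,-.0149,.12,2.012),(.5658,-.0149,.022,2.012))
E
```

```text
brtop [ 0.6914 -0.081   0.2143] [np.float64(0.7), np.float64(0.7)]
post [ 0.7601 -0.0846  0.1821] [np.float64(1.2), np.float64(1.2)]
tip [ 0.6598 -0.0803  0.1807] [np.float64(0.3), np.float64(0.3)]
ant [0.6953 0.0582 0.2059] [np.float64(0.6), np.float64(0.6)]
[array([ 0.6925, -0.0512,  0.215 ]), array([ 0.6908, -0.112 ,  0.215 ])]
now [ 0.5206 -0.1036  0.4009] phi 1.6472
dx 0.170 dy 0.104 dz 0.562 yaw -0.243 rows 5
dx 0.170 dy 0.104 dz 0.758 yaw -0.243 rows 7
```

Call:
send_rows(increments=[{"dx": 0.17,"dy": 0.104,"dz": 0.562,"yaw": -0.243,"claw": -1},{"dx": 0.17,"dy": 0.104,"dz": 0.562,"yaw": -0.243,"claw": -1},{"dx": 0.17,"dy": 0.104,"dz": 0.562,"yaw": -0.243,"claw": -1},{"dx": 0.17,"dy": 0.104,"dz": 0.562,"yaw": -0.243,"claw": -1},{"dx": 0.17,"dy": 0.104,"dz": 0.562,"yaw": -0.243,"claw": -1},{"dx": 0.17,"dy": 0.104,"dz": 0.562,"yaw": -0.243,"claw": -0.5},{"dx": 0.17,"dy": 0.104,"dz": 0.562,"yaw": -0.243,"claw": -0.5}])

```text
time: 2.65
tool_pos: [0.5672, -0.0148, 0.1223]
tool_rot: [0.001, 0.535, 0.845, 0.0]
contact_force: [1.0, -0.1, 0.3]
gripper_width: 0.753
grasp_force: 0.0
```

```bash
python3 - <<'E'
from h import *
np.set_printoptions(precision=4,suppress=True)
c,im=snap("wrist","w2.png")
m=cv2.inRange(im.min(2),150,255)
for b in blobs(m,300):print(np.round(b[0],1),np.round(b[1],1),b[2],[plane(c,p,.045)[:2] for p in [b[0],*cv2.boxPoints(b)]])
print(proj(c,[.5658,-.0149,.045]))
w=(c[0],np.load("w1.npy"))
print("batt top z:",*[tri([(w,(360.5,108.8)),(c,b[0])]) for b in blobs(m,300)])
go((.5658,-.0149,.022,2.012))
E
```

```text
[543.7 260.8] [29.8 15.4] 36.02737045288086 [array([0.6888, 0.0384]), array([0.6792, 0.0356]), array([0.6796, 0.0441]), array([0.6984, 0.0412]), array([0.6982, 0.0325])]
[313.5 247. ] [106.  65.] 90.0 [array([ 0.5643, -0.0112]), array([0.535 , 0.0089]), array([0.5674, 0.0242]), array([ 0.5961, -0.0331]), array([ 0.5609, -0.0497])]
[605.5 192. ] [31.8 51.6] 45.0 [array([0.6962, 0.0865]), array([0.6838, 0.0763]), array([0.6896, 0.1011]), array([0.7084, 0.0966]), array([0.7031, 0.0712])]
[205.7 129.1] [69.9 68.2] 14.03624439239502 [array([0.4853, 0.0235]), array([0.4694, 0.002 ]), array([0.4662, 0.0371]), array([0.5006, 0.0443]), array([0.5055, 0.0091])]
[544.4 150.7] [ 44.1 192.6] 49.530948638916016 [array([0.6528, 0.0906]), array([0.6234, 0.0493]), array([0.6569, 0.1359]), array([0.6803, 0.1292]), array([0.6481, 0.0397])]
[313.175  253.5577]
batt top z: (array([0.5531, 0.016 , 0.2293]), [np.float64(36.1), np.float64(36.1)]) (array([ 0.5664, -0.0146,  0.0335]), [np.float64(0.6), np.float64(0.6)]) (array([0.5357, 0.016 , 0.2735]), [np.float64(37.5), np.float64(37.5)]) (array([0.5346, 0.0127, 0.1953]), [np.float64(35.3), np.float64(35.3)]) (array([0.529 , 0.0137, 0.2973]), [np.float64(36.9), np.float64(36.9)])
now [ 0.5679 -0.015   0.1233] phi 2.0125
dx 0.002 dy -0.004 dz 0.203 yaw 0.000 rows 2
```

Call:
send_rows(increments=[{"dx": 0.002,"dy": -0.004,"dz": 0.12,"claw": -0.5},{"dx": 0.002,"dy": -0.004,"dz": 0.203,"claw": -0.5},{"dx": 0.002,"dy": -0.004,"dz": 0.203,"claw": -0.5},{"dx": 0.002,"dy": -0.004,"dz": 0.203,"claw": 1},{"dx": 0.002,"dy": -0.004,"dz": 0.203,"claw": 1},{"dx": 0.002,"dy": -0.004,"dz": 0.203,"claw": 1},{"dx": 0.002,"dy": -0.004,"dz": 0.203,"claw": 1},{"dx": 0.002,"dy": -0.004,"dz": 0.203,"claw": 1}])

```text
invalid input
```

```bash
python3 - <<'E'
from h import *
go((.566,-.015,.15,2.012),(.5582,-.1815,.15,1.658),(.5582,-.1815,.083,1.658))
E
```

```text
now [ 0.5679 -0.015   0.1233] phi 2.0125
dx 0.001 dy -0.003 dz -0.053 yaw 0.000 rows 1
dx -0.293 dy -0.160 dz -0.053 yaw 0.236 rows 3
dx -0.293 dy -0.160 dz 0.081 yaw 0.236 rows 3
```

Every key is probably required, so I'll add yaw.

Call:
send_rows(increments=[{"dx": 0.002,"dy": -0.004,"dz": 0.12,"yaw": 0,"claw": -0.5},{"dx": 0.002,"dy": -0.004,"dz": 0.203,"yaw": 0,"claw": -0.5},{"dx": 0.002,"dy": -0.004,"dz": 0.203,"yaw": 0,"claw": -0.5},{"dx": 0.002,"dy": -0.004,"dz": 0.203,"yaw": 0,"claw": 1},{"dx": 0.002,"dy": -0.004,"dz": 0.203,"yaw": 0,"claw": 1},{"dx": 0.002,"dy": -0.004,"dz": 0.203,"yaw": 0,"claw": 1},{"dx": 0.002,"dy": -0.004,"dz": 0.203,"yaw": 0,"claw": 1}])

```text
time: 3.58
tool_pos: [0.5672, -0.0146, 0.0229]
tool_rot: [0.003, 0.535, 0.845, 0.001]
contact_force: [-0.6, -0.8, 7.4]
gripper_width: 0.43
grasp_force: 62.2
```

```bash
python3 - <<'E'
from h import *
go((.566,-.015,.15,2.012),(.5582,-.1815,.15,1.658),(.5582,-.1815,.084,1.658))
E
```

```text
now [ 0.5672 -0.0146  0.0229] phi 2.0133
dx -0.001 dy -0.001 dz -0.254 yaw 0.001 rows 3
dx -0.295 dy -0.158 dz -0.254 yaw 0.237 rows 4
dx -0.294 dy -0.159 dz -0.122 yaw 0.237 rows 3
```

Call:
send_rows(increments=[{"dx": 0,"dy": 0,"dz": -0.12,"yaw": 0,"claw": 1},{"dx": 0,"dy": 0,"dz": -0.254,"yaw": 0,"claw": 1},{"dx": -0.1,"dy": -0.05,"dz": -0.254,"yaw": 0.1,"claw": 1},{"dx": -0.295,"dy": -0.158,"dz": -0.254,"yaw": 0.237,"claw": 1},{"dx": -0.295,"dy": -0.158,"dz": -0.254,"yaw": 0.237,"claw": 1},{"dx": -0.295,"dy": -0.158,"dz": -0.254,"yaw": 0.237,"claw": 1},{"dx": -0.295,"dy": -0.158,"dz": -0.254,"yaw": 0.237,"claw": 1},{"dx": -0.294,"dy": -0.158,"dz": -0.18,"yaw": 0.237,"claw": 1},{"dx": -0.294,"dy": -0.158,"dz": -0.125,"yaw": 0.237,"claw": 1},{"dx": -0.294,"dy": -0.158,"dz": -0.125,"yaw": 0.237,"claw": 1}])

```text
time: 4.82
tool_pos: [0.5561, -0.1791, 0.0818]
tool_rot: [0.0, 0.675, 0.738, 0.0]
contact_force: [0.4, 0.6, -1.9]
gripper_width: 0.434
grasp_force: 65.3
```

```bash
python3 - <<'E'
from h import *
go((.5582,-.1815,.084,1.658),(.5582,-.1815,.20,1.658))
E
```

```text
now [ 0.5561 -0.1791  0.0818] phi 1.6601
dx -0.005 dy 0.004 dz -0.004 yaw 0.001 rows 1
dx -0.005 dy 0.004 dz -0.236 yaw 0.001 rows 2
```

Call:
send_rows(increments=[{"dx": 0,"dy": 0,"dz": 0,"yaw": 0,"claw": -0.1},{"dx": 0,"dy": 0,"dz": 0,"yaw": 0,"claw": -0.1},{"dx": 0,"dy": 0,"dz": -0.1,"yaw": 0,"claw": -0.1},{"dx": 0,"dy": 0,"dz": -0.24,"yaw": 0,"claw": 0.2},{"dx": 0,"dy": 0,"dz": -0.38,"yaw": 0,"claw": 0.2},{"dx": 0,"dy": 0,"dz": -0.38,"yaw": 0,"claw": 0.2}])

```text
time: 5.58
tool_pos: [0.5578, -0.1813, 0.2785]
tool_rot: [0.005, 0.676, 0.737, 0.002]
contact_force: [0.8, -0.1, -0.5]
gripper_width: 0.401
grasp_force: 0.0
```

```bash
python3 - <<'E'
from h import *
go((.6914,-.081,.26,1.538))
c,im=snap("wrist","w3.png")
c,im=snap("scene","s3.png")
a=cv2.imread("pics/w3.png");cv2.imwrite("pics/v3.png",np.hstack([cv2.resize(a,(400,300)),cv2.resize(im[250:430,110:350],(400,300))]))
E
```

```text
now [ 0.5578 -0.1813  0.2785] phi 1.6582
dx 0.177 dy 0.283 dz 0.039 yaw 0.080 rows 3
```

View pics/v3.png

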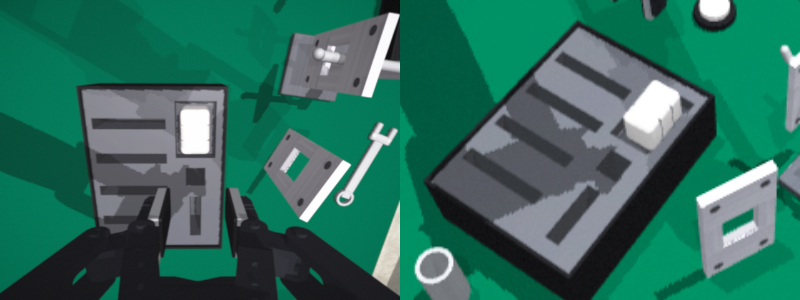

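The battery sits flat in the recess, at about (195,130) in the left half and (652,115) in the right. Next I move above the bracket.

Call:
send_rows(increments=[{"dx": 0.177,"dy": 0.283,"dz": 0.02,"yaw": 0.08,"claw": 0.4},{"dx": 0.177,"dy": 0.283,"dz": 0.02,"yaw": 0.08,"claw": 0.4},{"dx": 0.177,"dy": 0.283,"dz": 0.02,"yaw": 0.08,"claw": 0.4},{"dx": 0.177,"dy": 0.283,"dz": 0.02,"yaw": 0.08,"claw": 0.4},{"dx": 0.177,"dy": 0.283,"dz": 0.02,"yaw": 0.08,"claw": 0.4}])

```text
time: 6.3
tool_pos: [0.6877, -0.0802, 0.2587]
tool_rot: [-0.002, 0.719, 0.695, -0.001]
contact_force: [1.0, -0.7, -0.1]
gripper_width: 0.303
grasp_force: 0.0
```

```bash
python3 - <<'E'
from h import *
np.set_printoptions(precision=4,suppress=True)
c,im=snap("wrist","w4.png")
print(proj(c,[.6914,-.081,.215]))
m=cv2.inRange(im.min(2),195,255)
for b in blobs(m,150):print(np.round(b[0],1),np.round(b[1],1),round(b[2]),[plane(c,p,.2145)[:2] for p in [b[0],*cv2.boxPoints(b)]])
w=(c[0],np.load("w1.npy"))
np.save("w4.npy",c[1])
go((.6914,-.081,.187,1.538))
E
```

```text
[323.1918 278.0008]
[351.3 427.4] [15.2 46.1] 27 [array([ 0.7049, -0.173 ]), array([ 0.695 , -0.1848]), array([ 0.7069, -0.1567]), array([ 0.7145, -0.1615]), array([ 0.7027, -0.19  ])]
[340.4 350.7] [10.3 32.5] 25 [array([ 0.6994, -0.123 ]), array([ 0.6932, -0.1306]), array([ 0.7007, -0.113 ]), array([ 0.7055, -0.1156]), array([ 0.6981, -0.1334])]
[164.6 338.6] [62.6 43.7] 76 [array([ 0.607, -0.113]), array([ 0.5942, -0.098 ]), array([ 0.6169, -0.0927]), array([ 0.6203, -0.1287]), array([ 0.5964, -0.1346])]
[486.5 315.6] [ 32.6 100.9] 23 [array([ 0.7749, -0.1046]), array([ 0.7588, -0.1279]), array([ 0.7743, -0.0756]), array([ 0.7899, -0.0827]), array([ 0.7755, -0.1362])]
[439. 261.] [26. 30.] 90 [array([ 0.7487, -0.0739]), array([ 0.741 , -0.0669]), array([ 0.7556, -0.0674]), array([ 0.7566, -0.081 ]), array([ 0.7417, -0.0806])]
[292. 252.] [10. 24.] 90 [array([ 0.6765, -0.067 ]), array([ 0.6707, -0.0643]), array([ 0.6825, -0.0646]), array([ 0.6823, -0.0698]), array([ 0.6704, -0.0694])]
[366.9 275.2] [107.5 105. ] 1 [array([ 0.7132, -0.0804]), array([ 0.6849, -0.1084]), array([ 0.6878, -0.0521]), array([ 0.7393, -0.0546]), array([ 0.7409, -0.1112])]
[593.5 298.5] [307.  91.] 90 [array([ 0.8281, -0.0966]), array([ 0.7946, -0.0197]), array([ 0.8355, -0.021 ]), array([ 0.871 , -0.1951]), array([ 0.8186, -0.1936])]
[79.5 96.5] [48.1 41. ] 45 [array([0.5869, 0.0077]), array([0.5733, 0.0092]), array([0.5885, 0.0204]), array([0.6006, 0.0062]), array([ 0.5853, -0.0056])]
[340.4  35.8] [35.9 77.5] 9 [array([0.7016, 0.0279]), array([0.6913, 0.0145]), array([0.6969, 0.0432]), array([0.7114, 0.0408]), array([0.7065, 0.0118])]
[288.4  33.4] [12.2 66.8] 6 [array([0.6798, 0.0295]), array([0.675 , 0.0171]), array([0.6794, 0.0421]), array([0.6844, 0.0415]), array([0.6802, 0.0164])]
now [ 0.6877 -0.0806  0.2597] phi 1.5371
dx -0.000 dy 0.008 dz 0.145 yaw -0.001 rows 2
```

View pics/w4.png

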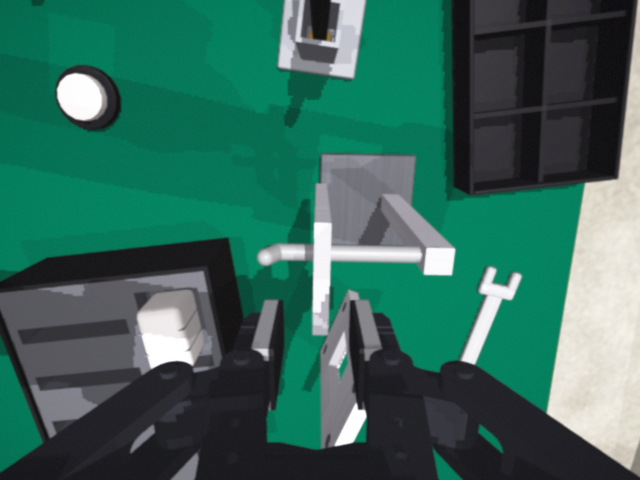

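The wrist view shows the bracket's top strip from (322,224) to (320,334), between the fingers (272 and 362), and the hook tip at (267,257). Descend and grip.

Call:
send_rows(increments=[{"dx": 0,"dy": 0.007,"dz": 0.07,"yaw": 0,"claw": 0.4},{"dx": 0,"dy": 0.007,"dz": 0.142,"yaw": 0,"claw": 0.4},{"dx": 0,"dy": 0.007,"dz": 0.142,"yaw": 0,"claw": 0.4},{"dx": 0,"dy": 0.007,"dz": 0.142,"yaw": 0,"claw": 1},{"dx": 0,"dy": 0.007,"dz": 0.142,"yaw": 0,"claw": 1},{"dx": 0,"dy": 0.007,"dz": 0.142,"yaw": 0,"claw": 1},{"dx": 0,"dy": 0.007,"dz": 0.142,"yaw": 0,"claw": 1}])

```text
time: 7.22
tool_pos: [0.693, -0.0805, 0.192]
tool_rot: [0.001, 0.719, 0.695, 0.001]
contact_force: [-0.2, -0.2, 2.7]
gripper_width: 0.082
grasp_force: 61.4
```

```bash
python3 - <<'E'
from h import *
s=manip.state();p=s["tool_pos"];print(s["gripper_width"],s["grasp_force"])
go((p[0],p[1],p[2]+.020,1.537),(p[0]-.075,p[1]+.003,p[2]+.020,1.537))
E
```

```text
0.08210250682643105 61.39492750167847
now [ 0.693  -0.0805  0.192 ] phi 1.5378
dx -0.000 dy 0.000 dz -0.040 yaw 0.001 rows 1
dx 0.001 dy -0.150 dz -0.040 yaw 0.001 rows 2
```

Call:
send_rows(increments=[{"dx": 0,"dy": 0,"dz": -0.02,"yaw": 0,"claw": 1},{"dx": 0,"dy": 0,"dz": -0.041,"yaw": 0,"claw": 1},{"dx": 0,"dy": 0,"dz": -0.041,"yaw": 0,"claw": 1},{"dx": 0,"dy": -0.08,"dz": -0.041,"yaw": 0,"claw": 1},{"dx": 0,"dy": -0.15,"dz": -0.041,"yaw": 0,"claw": 1},{"dx": 0,"dy": -0.15,"dz": -0.06,"yaw": 0,"claw": 1},{"dx": 0,"dy": -0.15,"dz": -0.14,"yaw": 0,"claw": 1},{"dx": 0,"dy": -0.15,"dz": -0.14,"yaw": 0,"claw": 1}])

```text
time: 8.22
tool_pos: [0.6203, -0.0784, 0.2659]
tool_rot: [0.004, 0.719, 0.695, 0.003]
contact_force: [0.8, -0.8, -0.6]
gripper_width: 0.079
grasp_force: 61.2
```

```bash
python3 - <<'E'
from h import *
go((.570,-.316,.255,1.658),(.570,-.316,.20,1.658))
E
```

```text
now [ 0.6203 -0.0784  0.2659] phi 1.5379
dx -0.478 dy -0.085 dz 0.022 yaw -0.080 rows 4
dx -0.478 dy -0.086 dz 0.132 yaw -0.080 rows 5
```

Call:
send_rows(increments=[{"dx": -0.478,"dy": -0.085,"dz": 0.022,"yaw": -0.08,"claw": 1},{"dx": -0.478,"dy": -0.085,"dz": 0.022,"yaw": -0.08,"claw": 1},{"dx": -0.478,"dy": -0.085,"dz": 0.022,"yaw": -0.08,"claw": 1},{"dx": -0.478,"dy": -0.085,"dz": 0.022,"yaw": -0.08,"claw": 1},{"dx": -0.478,"dy": -0.085,"dz": 0.022,"yaw": -0.08,"claw": 1},{"dx": -0.478,"dy": -0.086,"dz": 0.12,"yaw": -0.08,"claw": 1},{"dx": -0.478,"dy": -0.086,"dz": 0.12,"yaw": -0.08,"claw": 1}])

```text
time: 9.1
tool_pos: [0.5644, -0.3127, 0.1946]
tool_rot: [-0.005, 0.675, 0.737, -0.0]
contact_force: [-0.2, 0.9, -1.6]
gripper_width: 0.079
grasp_force: 60.9
```

```bash
python3 - <<'E'
from h import *
go((.570,-.316,.175,1.658),(.570,-.316,.118,1.658))
c,im=snap("wrist","w5.png");s,si=snap("scene","s5.png")
for n,X in(("slot",[.57,-.316,.08]),("well",[.5643,-.2502,.08])):print(n,proj(c,X),proj(s,X))
cv2.imwrite("pics/v5.png",np.hstack([cv2.resize(im,(400,300)),cv2.resize(si[280:430,150:350],(400,300))]))
E
```

```text
now [ 0.5644 -0.3127  0.1946] phi 1.6584
dx -0.008 dy 0.011 dz 0.039 yaw 0.000 rows 1
dx -0.009 dy 0.012 dz 0.153 yaw 0.000 rows 2
slot [324.79694516 243.04094389] [213.75132949 378.20909578]
well [325.67129715 141.38283945] [237.80605114 348.90275343]
```

View pics/v5.png

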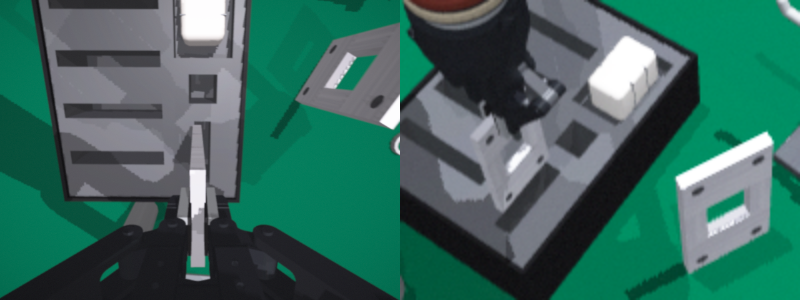

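The bracket hangs upright above its slot, with the slot's end visible at (203,125) in the left half, and the arm hasn't quite settled. I correct laterally first.

Call:
send_rows(increments=[{"dx": -0.008,"dy": 0.011,"dz": 0.0,"yaw": 0,"claw": 1},{"dx": -0.008,"dy": 0.011,"dz": 0.0,"yaw": 0,"claw": 1},{"dx": -0.008,"dy": 0.011,"dz": 0.02,"yaw": 0,"claw": 1}])

```text
time: 9.57
tool_pos: [0.5735, -0.3193, 0.1923]
tool_rot: [0.002, 0.676, 0.737, 0.0]
contact_force: [1.4, 0.0, -1.0]
gripper_width: 0.079
grasp_force: 61.0
```

```bash
python3 - <<'E'
from h import *
go((.570,-.316,.175,1.658),(.570,-.316,.118,1.658))
E
```

```text
now [ 0.5735 -0.3193  0.1923] phi 1.658
dx 0.007 dy -0.006 dz 0.035 yaw -0.000 rows 1
dx 0.008 dy -0.007 dz 0.149 yaw -0.000 rows 2
```

Call:
send_rows(increments=[{"dx": 0.007,"dy": -0.007,"dz": 0.0,"yaw": 0,"claw": 1},{"dx": 0.007,"dy": -0.007,"dz": 0.0,"yaw": 0,"claw": 1},{"dx": 0.007,"dy": -0.007,"dz": 0.0,"yaw": 0,"claw": 1},{"dx": 0.007,"dy": -0.007,"dz": 0.0,"yaw": 0,"claw": 1}])

```text
time: 10.07
tool_pos: [0.5686, -0.3156, 0.1906]
tool_rot: [0.0, 0.676, 0.737, 0.0]
contact_force: [-0.4, -0.4, -1.1]
gripper_width: 0.076
grasp_force: 61.0
```

```bash
python3 - <<'E'
from h import *
go((.570,-.316,.175,1.658),(.570,-.316,.118,1.658))
E
```

```text
now [ 0.5686 -0.3156  0.1906] phi 1.6578
dx -0.001 dy 0.003 dz 0.031 yaw -0.000 rows 1
dx -0.001 dy 0.003 dz 0.145 yaw -0.000 rows 2
```

Call:
send_rows(increments=[{"dx": -0.001,"dy": 0.003,"dz": 0.03,"yaw": 0,"claw": 1},{"dx": -0.001,"dy": 0.003,"dz": 0.06,"yaw": 0,"claw": 1},{"dx": -0.001,"dy": 0.003,"dz": 0.09,"yaw": 0,"claw": 1},{"dx": -0.001,"dy": 0.003,"dz": 0.12,"yaw": 0,"claw": 1},{"dx": -0.001,"dy": 0.003,"dz": 0.144,"yaw": 0,"claw": 1},{"dx": -0.001,"dy": 0.003,"dz": 0.144,"yaw": 0,"claw": 1}])

```text
time: 10.82
tool_pos: [0.5701, -0.316, 0.1178]
tool_rot: [-0.0, 0.676, 0.737, -0.0]
contact_force: [-0.1, 0.4, -1.7]
gripper_width: 0.083
grasp_force: 61.3
```

Call:
send_rows(increments=[{"dx": 0,"dy": 0,"dz": 0,"yaw": 0,"claw": 0.5},{"dx": 0,"dy": 0,"dz": 0,"yaw": 0,"claw": 0.5},{"dx": 0,"dy": 0,"dz": -0.1,"yaw": 0,"claw": 0.4},{"dx": 0,"dy": 0,"dz": -0.2,"yaw": 0,"claw": 0.2},{"dx": 0,"dy": 0,"dz": -0.38,"yaw": 0,"claw": 0.2},{"dx": 0,"dy": 0,"dz": -0.38,"yaw": 0,"claw": 0.2},{"dx": 0,"dy": 0,"dz": -0.38,"yaw": 0,"claw": 0.2}])

```text
time: 11.7
tool_pos: [0.5713, -0.3167, 0.3128]
tool_rot: [0.004, 0.676, 0.737, 0.0]
contact_force: [0.8, -0.3, -1.3]
gripper_width: 0.403
grasp_force: 0.0
```

```bash
python3 - <<'E'
from h import *
go((.690,.03,.31,1.571))
E
```

```text
now [ 0.5713 -0.3167  0.3128] phi 1.6579
dx 0.670 dy 0.297 dz 0.004 yaw 0.058 rows 6
```

Call:
send_rows(increments=[{"dx": 0.67,"dy": 0.297,"dz": 0,"yaw": 0.058,"claw": 0.1},{"dx": 0.67,"dy": 0.297,"dz": 0,"yaw": 0.058,"claw": 0.1},{"dx": 0.67,"dy": 0.297,"dz": 0,"yaw": 0.058,"claw": 0.1},{"dx": 0.67,"dy": 0.297,"dz": 0,"yaw": 0.058,"claw": 0.1},{"dx": 0.67,"dy": 0.297,"dz": 0,"yaw": 0.058,"claw": 0.1},{"dx": 0.67,"dy": 0.297,"dz": 0,"yaw": 0.058,"claw": 0.1},{"dx": 0.67,"dy": 0.297,"dz": 0,"yaw": 0.058,"claw": 0.1},{"dx": 0.67,"dy": 0.297,"dz": 0,"yaw": 0.058,"claw": 0.1},{"dx": 0.67,"dy": 0.297,"dz": 0,"yaw": 0.058,"claw": 0.1}])

```text
time: 12.82
tool_pos: [0.6885, 0.0293, 0.3075]
tool_rot: [-0.0, 0.708, 0.706, -0.001]
contact_force: [-0.2, -1.2, 0.5]
gripper_width: 0.449
grasp_force: 0.0
```

```bash
python3 - <<'E'
from h import *
c,im=snap("wrist","w6.png");np.save("w6.npy",c[1]);print(proj(c,[.6953,.0582,.206]),manip.state()["tool_pos"])
s,si=snap("scene","s6.png")
cv2.imwrite("pics/v6.png",np.hstack([cv2.resize(im[0:300,160:480],(400,375)),cv2.resize(si[200:320,320:448],(400,375))]))
E
```

```text
[326.80249867 197.38402765] [0.68857007 0.02926344 0.30781491]
```

View pics/v6.png

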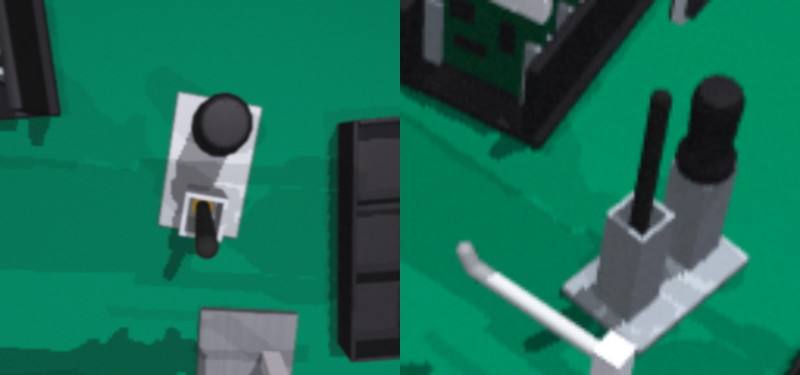

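The crop shows the antenna tip at wrist (325,197) and scene (403.5,231). The tube rim is centred at wrist (323,174) and scene (397,269), and the screwdriver stands 60 mm beyond it. I get the rod axis from two views.

```bash
python3 - <<'E'
from h import *
np.set_printoptions(precision=4,suppress=True)
K=manip.camera_params("wrist")["camera_matrix"];c=(K,np.load("w6.npy"));s=cam("scene")
w=lambda x,y:(160+x/1.25,y/1.25)
S=lambda x,y:(320+(x-400)/3.125,200+y/3.125)
tip,e=tri([(c,w(206,245)),(s,S(661,95))]);print("tip",tip,e)
rim,e=tri([(c,w(204,217)),(s,S(641,217))]);print("rim",rim,e)
def pl(k,a,b):
    o,d=ray(k,a);_,f=ray(k,b);n=np.cross(d,f);return n/np.linalg.norm(n),o
n1,o1=pl(c,w(203.5,207),w(206.5,240));n2,o2=pl(s,S(661,95),S(643,222))
d=np.cross(n1,n2);d*=np.sign(d[2]);d/=np.linalg.norm(d);print("axis",d,"foot",tip-.201*d)
# dark rod line in scene by mask
for k,nm,box in((c,"w6",(300,150,345,205)),(s,"s6",(390,228,412,268))):
    im=cv2.imread(f"pics/{nm}.png");m=cv2.inRange(im.max(2),0,60);x0,y0,x1,y1=box
    ys,xs=np.nonzero(m[y0:y1,x0:x1]);l=cv2.fitLine(np.c_[xs+x0,ys+y0].astype(np.float32),cv2.DIST_HUBER,0,.01,.01).ravel();print(nm,l,len(xs))
print("tubedir",[plane(c,w(*p),.096)[:2] for p in((187,193),(227,198),(221,240),(180,234))])
print("base",[plane(c,w(*p),.008)[:2] for p in((180,93),(262,106),(237,238),(159,225))])
go((tip[0],tip[1],.25,1.5))
E
```

```text
tip [0.6945 0.0592 0.2058] [np.float64(0.5), np.float64(0.5)]
rim [0.6958 0.0581 0.0936] [np.float64(1.1), np.float64(1.1)]
axis [ 0.0023 -0.0626  0.998 ] foot [0.6941 0.0718 0.0052]
w6 [  0.0972   0.9953 323.4357 183.4348] 634
s6 [  0.1823  -0.9832 400.6237 248.2467] 288
tubedir [array([0.683 , 0.0745]), array([0.7106, 0.0711]), array([0.7069, 0.0418]), array([0.6779, 0.0461])]
base [array([0.6762, 0.1465]), array([0.7432, 0.1366]), array([0.7253, 0.0278]), array([0.6567, 0.0394])]
now [0.6887 0.0293 0.3081] phi 1.569
dx 0.060 dy 0.012 dz 0.116 yaw 0.046 rows 2
```

Call:
send_rows(increments=[{"dx": 0.06,"dy": 0.012,"dz": 0.116,"yaw": 0.09,"claw": 0.1},{"dx": 0.06,"dy": 0.012,"dz": 0.116,"yaw": 0.09,"claw": 0.1},{"dx": 0.06,"dy": 0.012,"dz": 0.116,"yaw": 0.09,"claw": 0.1},{"dx": 0.06,"dy": 0.012,"dz": 0.116,"yaw": 0.09,"claw": 0.1},{"dx": 0.06,"dy": 0.012,"dz": 0.116,"yaw": 0.09,"claw": 0.1}])

```text
time: 13.55
tool_pos: [0.6957, 0.06, 0.2527]
tool_rot: [0.001, 0.753, 0.658, 0.001]
contact_force: [0.3, -0.3, 0.7]
gripper_width: 0.454
grasp_force: 0.0
```

```bash
python3 - <<'E'
from h import *
go((.6945,.0592,.150,1.43))
E
```

```text
now [0.6957 0.06   0.2527] phi 1.4354
dx -0.002 dy -0.003 dz 0.205 yaw 0.004 rows 2
```

Call:
send_rows(increments=[{"dx": -0.001,"dy": -0.002,"dz": 0.1,"yaw": 0,"claw": 0.1},{"dx": -0.001,"dy": -0.002,"dz": 0.205,"yaw": 0,"claw": 0.1},{"dx": -0.001,"dy": -0.002,"dz": 0.205,"yaw": 0,"claw": 0.1},{"dx": -0.001,"dy": -0.002,"dz": 0.205,"yaw": 0,"claw": 1},{"dx": -0.001,"dy": -0.002,"dz": 0.205,"yaw": 0,"claw": 1},{"dx": -0.001,"dy": -0.002,"dz": 0.205,"yaw": 0,"claw": 1},{"dx": -0.001,"dy": -0.002,"dz": 0.205,"yaw": 0,"claw": 1},{"dx": -0.001,"dy": -0.002,"dz": 0.1,"yaw": 0,"claw": 1},{"dx": -0.001,"dy": -0.002,"dz": 0.0,"yaw": 0,"claw": 1},{"dx": -0.001,"dy": -0.002,"dz": -0.08,"yaw": 0,"claw": 1},{"dx": -0.001,"dy": -0.002,"dz": -0.08,"yaw": 0,"claw": 1},{"dx": -0.001,"dy": -0.002,"dz": -0.08,"yaw": 0,"claw": 1}])

```text
time: 15.05
tool_pos: [0.6935, 0.0604, 0.2897]
tool_rot: [-0.0, 0.753, 0.658, -0.0]
contact_force: [0.2, 0.0, -0.5]
gripper_width: 0.122
grasp_force: 58.8
```

```bash
python3 - <<'E'
from h import *
go((.5643,-.2502,.292,1.658))
E
```

```text
now [0.6935 0.0604 0.2897] phi 1.4358
dx -0.650 dy -0.172 dz -0.004 yaw -0.148 rows 6
```

Call:
send_rows(increments=[{"dx": -0.65,"dy": -0.172,"dz": -0.004,"yaw": -0.148,"claw": 1},{"dx": -0.65,"dy": -0.172,"dz": -0.004,"yaw": -0.148,"claw": 1},{"dx": -0.65,"dy": -0.172,"dz": -0.004,"yaw": -0.148,"claw": 1},{"dx": -0.65,"dy": -0.172,"dz": -0.004,"yaw": -0.148,"claw": 1},{"dx": -0.65,"dy": -0.172,"dz": -0.004,"yaw": -0.148,"claw": 1},{"dx": -0.65,"dy": -0.172,"dz": -0.004,"yaw": -0.148,"claw": 1},{"dx": -0.65,"dy": -0.172,"dz": -0.004,"yaw": -0.148,"claw": 1},{"dx": -0.65,"dy": -0.172,"dz": -0.004,"yaw": -0.148,"claw": 1},{"dx": -0.65,"dy": -0.172,"dz": -0.004,"yaw": -0.148,"claw": 1},{"dx": -0.65,"dy": -0.172,"dz": -0.004,"yaw": -0.148,"claw": 1}])

```text
time: 16.3
tool_pos: [0.5653, -0.2491, 0.2922]
tool_rot: [-0.0, 0.675, 0.738, 0.0]
contact_force: [-0.3, 0.5, -1.0]
gripper_width: 0.124
grasp_force: 58.7
```

```bash
python3 - <<'E'
from h import *
np.set_printoptions(precision=4,suppress=True)
go((.5643,-.2502,.292,1.658))
c,im=snap("wrist","w7.png");np.save("w7.npy",c[1])
s,si=snap("scene","s7.png")
x,y=proj(c,[.5643,-.2502,.15]).astype(int);x=max(150,min(490,x));y=max(120,min(360,y));u,v=proj(s,[.5643,-.2502,.15]).astype(int);print(x,y,u,v,proj(c,[.5643,-.2502,.151]),proj(s,[.5643,-.2502,.151]))
cv2.imwrite("pics/v7.png",np.hstack([cv2.resize(im[y-120:y+120,x-120:x+120],(400,400)),cv2.resize(si[v-50:v+50,u-50:u+50],(400,400))]))
E
```

```text
now [ 0.5653 -0.2491  0.2922] phi 1.6594
dx -0.002 dy -0.002 dz 0.000 yaw 0.001 rows 1
314 227 233 328 [314.2146 227.5319] [232.9936 327.7805]
```

View pics/v7.png

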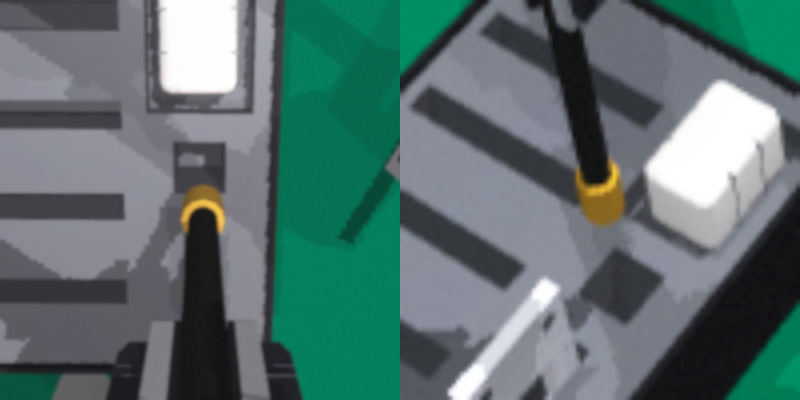

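Both views show the brass foot hanging below the grip, with its bottom end near (202,200) left and (603,214) right, beside the well. I triangulate the foot.

```bash
python3 - <<'E'
from h import *
np.set_printoptions(precision=4,suppress=True)
c=(manip.camera_params("wrist")["camera_matrix"],np.load("w7.npy"));s=cam("scene")
a=(194+202*.6,107+200*.6);b=(183+203/4,278+215/4)
F,e=tri([(c,a),(s,b)]);print(F,e,plane(c,a,.145))
p=manip.state()["tool_pos"]
print([ (z,plane(c,a,z)[:2]-p[:2],plane(s,b,z)[:2]-p[:2]) for z in(.140,.151)])
W,T=cv2.imread("pics/w7.png"),cv2.imread("pics/s7.png")
for k,im in((c,W),(s,T)):
    h=cv2.cvtColor(im,cv2.COLOR_BGR2HSV);m=cv2.inRange(h,(12,120,60),(35,255,255))
    print([ (np.round(q[0],1),np.round(q[1],1)) for q in blobs(m,40)])
E
```

```text
[ 0.5655 -0.2519  0.1418] [np.float64(0.4), np.float64(0.4)] [ 0.5651 -0.2513  0.145 ]
[(0.14, array([ 0.    , -0.0032]), array([-0.0002, -0.0015])), (0.151, array([-0.0002, -0.0003]), array([ 0.0053, -0.0055]))]
[(array([470.9, 440.5]), array([20.,  7.])), (array([314.7, 231.8]), array([27.6, 26.1]))]
[(array([232.5, 325.9]), array([14.8, 10.9])), (array([56.5, 67.5]), array([135., 113.]))]
```

```bash
python3 - <<'E'
from h import *
go((.5643,-.2480,.165,1.658),(.5643,-.2480,.152,1.658))
E
```

```text
now [ 0.5652 -0.2495  0.2924] phi 1.6589
dx 0.003 dy -0.002 dz 0.255 yaw 0.001 rows 3
dx 0.003 dy -0.002 dz 0.281 yaw 0.001 rows 3
```

Call:
send_rows(increments=[{"dx": 0.003,"dy": -0.002,"dz": 0.05,"yaw": 0,"claw": 1},{"dx": 0.003,"dy": -0.002,"dz": 0.1,"yaw": 0,"claw": 1},{"dx": 0.003,"dy": -0.002,"dz": 0.15,"yaw": 0,"claw": 1},{"dx": 0.003,"dy": -0.002,"dz": 0.2,"yaw": 0,"claw": 1},{"dx": 0.003,"dy": -0.002,"dz": 0.24,"yaw": 0,"claw": 1},{"dx": 0.003,"dy": -0.002,"dz": 0.26,"yaw": 0,"claw": 1},{"dx": 0.003,"dy": -0.002,"dz": 0.26,"yaw": 0,"claw": 1}])

```text
time: 17.27
tool_pos: [0.5636, -0.2485, 0.1617]
tool_rot: [-0.001, 0.676, 0.737, -0.0]
contact_force: [0.2, 0.6, -0.6]
gripper_width: 0.121
grasp_force: 58.7
```

Call:
send_rows(increments=[{"dx": 0,"dy": 0,"dz": 0.012,"yaw": 0,"claw": 1},{"dx": 0,"dy": 0,"dz": 0.018,"yaw": 0,"claw": 1},{"dx": 0,"dy": 0,"dz": 0.018,"yaw": 0,"claw": 1}])

```text
time: 17.65
tool_pos: [0.5638, -0.2487, 0.1533]
tool_rot: [0.0, 0.676, 0.737, 0.0]
contact_force: [-0.3, 0.2, -1.6]
gripper_width: 0.119
grasp_force: 58.7
```

Call:
send_rows(increments=[{"dx": 0,"dy": 0,"dz": 0,"yaw": 0,"claw": 0.3},{"dx": 0,"dy": 0,"dz": 0,"yaw": 0,"claw": 0.2},{"dx": 0,"dy": 0,"dz": 0,"yaw": 0,"claw": 0.2},{"dx": 0,"dy": 0,"dz": -0.1,"yaw": 0,"claw": 0.2},{"dx": 0,"dy": 0,"dz": -0.2,"yaw": 0,"claw": 0.2},{"dx": 0,"dy": 0,"dz": -0.28,"yaw": 0,"claw": 0.2},{"dx": 0,"dy": 0,"dz": -0.28,"yaw": 0,"claw": 0.2}])

```text
time: 18.52
tool_pos: [0.5655, -0.2497, 0.299]
tool_rot: [0.005, 0.676, 0.737, 0.001]
contact_force: [0.1, 0.4, -0.8]
gripper_width: 0.401
grasp_force: 0.0
```

```bash
python3 - <<'E'
from h import *
go((.508,.18,.25,.08))
E
```

```text
now [ 0.5655 -0.2497  0.299 ] phi 1.6578
dx 0.867 dy -0.041 dz 0.093 yaw 1.052 rows 9
```

Yaw 1.052 is over the limit, so I split it.

Call:
send_rows(increments=[{"dx": 0.867,"dy": -0.041,"dz": 0.0,"yaw": 0.8,"claw": 0.3},{"dx": 0.867,"dy": -0.041,"dz": 0.0,"yaw": 0.8,"claw": 0.3},{"dx": 0.867,"dy": -0.041,"dz": 0.0,"yaw": 0.8,"claw": 0.3},{"dx": 0.867,"dy": -0.041,"dz": 0.0,"yaw": 0.8,"claw": 0.3},{"dx": 0.867,"dy": -0.041,"dz": 0.093,"yaw": 1.0,"claw": 0.3},{"dx": 0.867,"dy": -0.041,"dz": 0.093,"yaw": 1.0,"claw": 0.3},{"dx": 0.867,"dy": -0.041,"dz": 0.093,"yaw": 1.0,"claw": 0.3},{"dx": 0.867,"dy": -0.041,"dz": 0.093,"yaw": 1.0,"claw": 0.3},{"dx": 0.867,"dy": -0.041,"dz": 0.093,"yaw": 1.0,"claw": 0.3},{"dx": 0.867,"dy": -0.041,"dz": 0.093,"yaw": 1.0,"claw": 0.3},{"dx": 0.867,"dy": -0.041,"dz": 0.093,"yaw": 1.0,"claw": 0.3},{"dx": 0.867,"dy": -0.041,"dz": 0.093,"yaw": 1.0,"claw": 0.3},{"dx": 0.867,"dy": -0.041,"dz": 0.093,"yaw": 1.0,"claw": 0.3}])

```text
time: 20.15
tool_pos: [0.5058, 0.181, 0.2469]
tool_rot: [-0.0, 0.997, 0.079, 0.0]
contact_force: [0.2, 0.2, 0.3]
gripper_width: 0.35
grasp_force: 0.0
```

```bash
python3 - <<'E'
from h import *
np.set_printoptions(precision=4,suppress=True)
c,im=snap("wrist","w8.png");np.save("w8.npy",c[1]);s=cam("scene")
m=cv2.inRange(im.min(2),150,255)
for b in blobs(m,300):print(np.round(b[0],1),np.round(b[1],1),round(b[2]),[plane(c,p,.118)[:2] for p in [b[0],*cv2.boxPoints(b)]])
for X in([.51,.1585,.118],[.5065,.2045,.118]):print(proj(c,X))
go((.51,.1585,.16,.08))
E
```

```text
[282. 407.] [12. 42.] 90 [array([0.3558, 0.1847]), array([0.3589, 0.2022]), array([0.3642, 0.1687]), array([0.3527, 0.167 ]), array([0.3473, 0.2008])]
[476. 254.] [40. 42.] 90 [array([0.5074, 0.0655]), array([0.5195, 0.0841]), array([0.5241, 0.0551]), array([0.495 , 0.0463]), array([0.4902, 0.0763])]
[ 13.5 189.5] [47. 27.] 90 [array([0.5028, 0.3881]), array([0.5175, 0.396 ]), array([0.5203, 0.3782]), array([0.4875, 0.38  ]), array([0.4846, 0.3984])]
[349.5 223.7] [ 26.2 133.1] 2 [array([0.5151, 0.1586]), array([0.4642, 0.1602]), array([0.5589, 0.1743]), array([0.5612, 0.157 ]), array([0.4666, 0.1412])]
[283.3 219.2] [ 19.3 134.3] 3 [array([0.5111, 0.2045]), array([0.46  , 0.2076]), array([0.556 , 0.2143]), array([0.5573, 0.2017]), array([0.4613, 0.1936])]
[451.6  17.8] [126.3  34.9] 22 [array([0.6505, 0.1212]), array([0.648 , 0.1606]), array([0.6657, 0.1567]), array([0.6531, 0.0814]), array([0.6345, 0.0837])]
[348.2612 230.7649]
[282.4391 225.5198]
now [0.5058 0.1811 0.2469] phi 0.1574
dx 0.001 dy 0.046 dz 0.174 yaw 0.052 rows 2
```

View pics/w8.png

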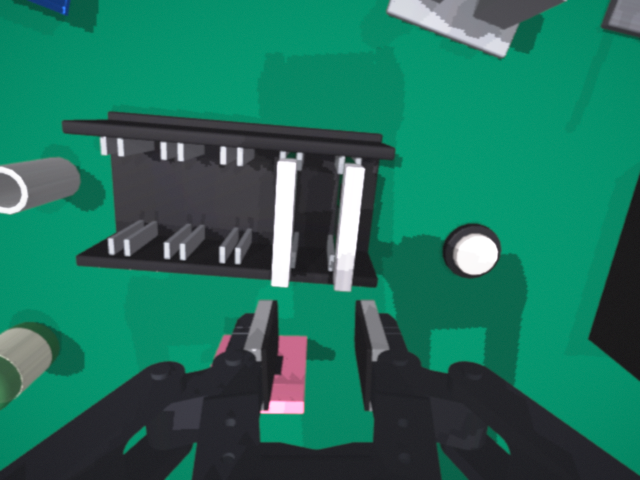

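The wrist view shows exactly two white bars, at (284,222) and (349,228), with the other slots empty and the pink look-alike at (283,380). I take the board at (349,228) first.

Call:
send_rows(increments=[{"dx": 0.001,"dy": 0.046,"dz": 0.1,"yaw": 0.052,"claw": 0.3},{"dx": 0.001,"dy": 0.046,"dz": 0.174,"yaw": 0.052,"claw": 0.3},{"dx": 0.001,"dy": 0.046,"dz": 0.174,"yaw": 0.052,"claw": 0.3},{"dx": 0.001,"dy": 0.046,"dz": 0.174,"yaw": 0.052,"claw": 0.3},{"dx": 0.001,"dy": 0.046,"dz": 0.174,"yaw": 0.052,"claw": 0.3}])

```text
time: 20.82
tool_pos: [0.5112, 0.1592, 0.1625]
tool_rot: [-0.0, 0.999, 0.04, 0.002]
contact_force: [1.1, -0.3, -0.0]
gripper_width: 0.346
grasp_force: 0.0
```

```bash
python3 - <<'E'
from h import *
np.set_printoptions(precision=4,suppress=True)
c=(manip.camera_params("wrist")["camera_matrix"],np.load("w8.npy"));s=cam("scene")
for a,b in(((348,229),(349.3,190)),((283.5,223),(360.2,177.1))):print(tri([(c,a),(s,b)]))
go((.511,.158,.090,.08))
E
```

```text
(array([0.5111, 0.1588, 0.1169]), [np.float64(0.1), np.float64(0.1)])
(array([0.5082, 0.2039, 0.1184]), [np.float64(0.3), np.float64(0.3)])
now [0.5112 0.1592 0.1625] phi 0.0802
dx -0.001 dy 0.002 dz 0.145 yaw 0.000 rows 2
```

Call:
send_rows(increments=[{"dx": -0.001,"dy": 0.001,"dz": 0.08,"yaw": 0,"claw": 0.3},{"dx": -0.001,"dy": 0.001,"dz": 0.145,"yaw": 0,"claw": 0.3},{"dx": -0.001,"dy": 0.001,"dz": 0.145,"yaw": 0,"claw": 0.3},{"dx": -0.001,"dy": 0.001,"dz": 0.145,"yaw": 0,"claw": 1},{"dx": -0.001,"dy": 0.001,"dz": 0.145,"yaw": 0,"claw": 1},{"dx": -0.001,"dy": 0.001,"dz": 0.145,"yaw": 0,"claw": 1},{"dx": -0.001,"dy": 0.001,"dz": 0.145,"yaw": 0,"claw": 1}])

```text
time: 21.7
tool_pos: [0.511, 0.1585, 0.0898]
tool_rot: [-0.0, 0.999, 0.04, 0.002]
contact_force: [-0.5, -0.3, 5.6]
gripper_width: 0.128
grasp_force: 60.4
```

Call:
send_rows(increments=[{"dx": 0,"dy": 0,"dz": -0.06,"yaw": 0,"claw": 1},{"dx": 0,"dy": 0,"dz": -0.12,"yaw": 0,"claw": 1},{"dx": 0,"dy": 0,"dz": -0.18,"yaw": 0,"claw": 1},{"dx": 0,"dy": 0,"dz": -0.26,"yaw": 0,"claw": 1},{"dx": 0,"dy": 0,"dz": -0.26,"yaw": 0,"claw": 1}])

```text
time: 22.32
tool_pos: [0.5115, 0.1586, 0.2219]
tool_rot: [-0.0, 0.999, 0.04, 0.004]
contact_force: [0.2, 0.8, -1.6]
gripper_width: 0.129
grasp_force: 59.6
```

```bash
python3 - <<'E'
from h import *
go((.4799,-.3303,.22,.0877),(.4667,-.1801,.22,.0877))
E
```

```text
now [0.5115 0.1586 0.2219] phi 0.0798
dx -0.141 dy 0.970 dz 0.002 yaw -0.005 rows 8
dx -0.143 dy 0.668 dz 0.002 yaw -0.005 rows 6
```

Call:
send_rows(increments=[{"dx": -0.1,"dy": 0.1,"dz": 0.0,"yaw": 0,"claw": 1},{"dx": -0.1,"dy": 0.25,"dz": 0.0,"yaw": 0,"claw": 1},{"dx": -0.12,"dy": 0.37,"dz": 0.0,"yaw": 0,"claw": 1},{"dx": -0.13,"dy": 0.5,"dz": 0.0,"yaw": 0,"claw": 1},{"dx": -0.14,"dy": 0.62,"dz": 0.0,"yaw": 0,"claw": 1},{"dx": -0.141,"dy": 0.75,"dz": 0.0,"yaw": -0.005,"claw": 1},{"dx": -0.141,"dy": 0.87,"dz": 0.002,"yaw": -0.005,"claw": 1},{"dx": -0.141,"dy": 0.97,"dz": 0.002,"yaw": -0.005,"claw": 1},{"dx": -0.141,"dy": 0.97,"dz": 0.04,"yaw": -0.005,"claw": 1},{"dx": -0.141,"dy": 0.97,"dz": 0.08,"yaw": -0.005,"claw": 1},{"dx": -0.141,"dy": 0.97,"dz": 0.08,"yaw": -0.005,"claw": 1},{"dx": -0.141,"dy": 0.97,"dz": 0.08,"yaw": -0.005,"claw": 1}])

```text
time: 23.82
tool_pos: [0.4779, -0.3295, 0.1772]
tool_rot: [-0.0, 0.999, 0.045, -0.0]
contact_force: [-0.3, -0.7, 0.1]
gripper_width: 0.133
grasp_force: 59.6
```

```bash
python3 - <<'E'
from h import *
go((.4799,-.3303,.18,.0877),(.4799,-.3303,.0925,.0877))
c,im=snap("wrist","w9.png");s,si=snap("scene","s9.png")
print(proj(s,[.4799,-.3303,.08]),proj(s,[.4799,-.3303,.10]))
cv2.imwrite("pics/v9.png",np.hstack([cv2.resize(im,(400,300)),cv2.resize(si[280:430,110:310],(400,300))]))
E
```

```text
now [ 0.4779 -0.3295  0.1772] phi 0.089
dx 0.004 dy 0.002 dz -0.006 yaw 0.001 rows 1
dx 0.004 dy 0.002 dz 0.169 yaw 0.001 rows 2
[170.63598558 355.16235679] [168.23013983 349.51164064]
```

View pics/v9.png

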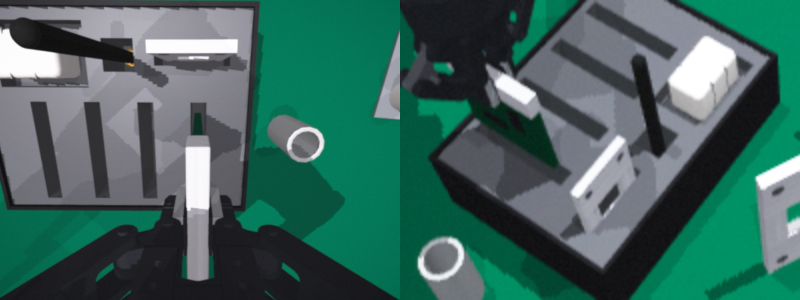

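The bracket and antenna stand in their places, and the board hangs over bay 0 with the bay's far end visible at (198,110). Lower it.

Call:
send_rows(increments=[{"dx": 0.004,"dy": 0.002,"dz": 0.04,"yaw": 0,"claw": 1},{"dx": 0.004,"dy": 0.002,"dz": 0.08,"yaw": 0,"claw": 1},{"dx": 0.004,"dy": 0.002,"dz": 0.12,"yaw": 0,"claw": 1},{"dx": 0.004,"dy": 0.002,"dz": 0.15,"yaw": 0,"claw": 1},{"dx": 0.004,"dy": 0.002,"dz": 0.168,"yaw": 0,"claw": 1},{"dx": 0.004,"dy": 0.002,"dz": 0.168,"yaw": 0,"claw": 1}])

```text
time: 24.68
tool_pos: [0.4799, -0.332, 0.0932]
tool_rot: [0.0, 0.999, 0.044, 0.0]
contact_force: [0.1, 0.2, -0.5]
gripper_width: 0.132
grasp_force: 59.7
```

Call:
send_rows(increments=[{"dx": 0,"dy": 0,"dz": 0,"yaw": 0,"claw": 0.4},{"dx": 0,"dy": 0,"dz": 0,"yaw": 0,"claw": 0.3},{"dx": 0,"dy": 0,"dz": -0.06,"yaw": 0,"claw": 0.3},{"dx": 0,"dy": 0,"dz": -0.16,"yaw": 0,"claw": 0.3},{"dx": 0,"dy": 0,"dz": -0.2,"yaw": 0,"claw": 0.3},{"dx": 0,"dy": 0,"dz": -0.2,"yaw": 0,"claw": 0.3},{"dx": 0,"dy": 0,"dz": -0.2,"yaw": 0,"claw": 0.3}])

```text
time: 25.55
tool_pos: [0.479, -0.331, 0.1911]
tool_rot: [-0.001, 0.999, 0.044, -0.001]
contact_force: [-0.4, -0.4, 0.2]
gripper_width: 0.348
grasp_force: 0.0
```

```bash
python3 - <<'E'
from h import *
go((.49,-.08,.18,.08),(.5075,.204,.165,.08))
E
```

```text
now [ 0.479  -0.331   0.1911] phi 0.0873
dx 0.066 dy -0.498 dz 0.023 yaw 0.005 rows 5
dx 0.150 dy -1.061 dz 0.054 yaw 0.005 rows 9
```

Call:
send_rows(increments=[{"dx": 0.0,"dy": -0.13,"dz": 0,"yaw": 0,"claw": 0.3},{"dx": 0.02,"dy": -0.26,"dz": 0,"yaw": 0,"claw": 0.3},{"dx": 0.05,"dy": -0.4,"dz": 0,"yaw": 0,"claw": 0.3},{"dx": 0.07,"dy": -0.52,"dz": 0,"yaw": 0,"claw": 0.3},{"dx": 0.1,"dy": -0.64,"dz": 0,"yaw": 0,"claw": 0.3},{"dx": 0.12,"dy": -0.76,"dz": 0,"yaw": 0,"claw": 0.3},{"dx": 0.14,"dy": -0.88,"dz": 0,"yaw": 0,"claw": 0.3},{"dx": 0.15,"dy": -1.0,"dz": 0.02,"yaw": 0.005,"claw": 0.3},{"dx": 0.15,"dy": -1.0,"dz": 0.02,"yaw": 0.005,"claw": 0.3},{"dx": 0.15,"dy": -1.0,"dz": 0.02,"yaw": 0.005,"claw": 0.3}])

```text
time: 26.8
tool_pos: [0.5098, 0.1729, 0.1812]
tool_rot: [0.001, 0.999, 0.041, -0.002]
contact_force: [0.1, -0.7, 0.3]
gripper_width: 0.349
grasp_force: 0.0
```

```bash
python3 - <<'E'
from h import *
go((.508,.204,.165,.08),(.508,.204,.090,.08))
E
```

```text
now [0.5098 0.1729 0.1812] phi 0.081
dx 0.002 dy -0.062 dz 0.032 yaw 0.001 rows 1
dx 0.002 dy -0.062 dz 0.182 yaw 0.001 rows 2
```

Call:
send_rows(increments=[{"dx": 0.002,"dy": -0.062,"dz": 0.0,"yaw": 0,"claw": 0.3},{"dx": 0.002,"dy": -0.062,"dz": 0.03,"yaw": 0,"claw": 0.3},{"dx": 0.002,"dy": -0.062,"dz": 0.03,"yaw": 0,"claw": 0.3},{"dx": 0.002,"dy": -0.062,"dz": 0.03,"yaw": 0,"claw": 0.3}])

```text
time: 27.3
tool_pos: [0.5094, 0.2026, 0.1678]
tool_rot: [0.0, 0.999, 0.039, -0.0]
contact_force: [-0.3, 0.3, 0.5]
gripper_width: 0.347
grasp_force: 0.0
```

```bash
python3 - <<'E'
from h import *
go((.508,.204,.165,.08),(.508,.204,.090,.08))
E
```

```text
now [0.5094 0.2026 0.1678] phi 0.0781
dx -0.003 dy -0.003 dz 0.006 yaw -0.001 rows 1
dx -0.002 dy -0.003 dz 0.156 yaw -0.001 rows 2
```

Call:
send_rows(increments=[{"dx": -0.002,"dy": -0.003,"dz": 0.08,"yaw": 0,"claw": 0.3},{"dx": -0.002,"dy": -0.003,"dz": 0.155,"yaw": 0,"claw": 0.3},{"dx": -0.002,"dy": -0.003,"dz": 0.155,"yaw": 0,"claw": 0.3},{"dx": -0.002,"dy": -0.003,"dz": 0.155,"yaw": 0,"claw": 1},{"dx": -0.002,"dy": -0.003,"dz": 0.155,"yaw": 0,"claw": 1},{"dx": -0.002,"dy": -0.003,"dz": 0.155,"yaw": 0,"claw": 1},{"dx": -0.002,"dy": -0.003,"dz": 0.155,"yaw": 0,"claw": 1},{"dx": -0.002,"dy": -0.003,"dz": 0.1,"yaw": 0,"claw": 1},{"dx": -0.002,"dy": -0.003,"dz": 0.04,"yaw": 0,"claw": 1},{"dx": -0.002,"dy": -0.003,"dz": -0.02,"yaw": 0,"claw": 1},{"dx": -0.002,"dy": -0.003,"dz": -0.1,"yaw": 0,"claw": 1},{"dx": -0.002,"dy": -0.003,"dz": -0.1,"yaw": 0,"claw": 1}])

```text
time: 28.8
tool_pos: [0.5103, 0.206, 0.2226]
tool_rot: [-0.001, 0.999, 0.04, 0.004]
contact_force: [0.3, 0.0, -1.2]
gripper_width: 0.123
grasp_force: 60.4
```

```bash
python3 - <<'E'
from h import *
go((.4710,-.2301,.215,.0877),(.4667,-.1801,.18,.0877))
E
```

```text
now [0.5103 0.206  0.2226] phi 0.08
dx -0.148 dy 0.863 dz 0.013 yaw -0.005 rows 8
dx -0.149 dy 0.763 dz 0.083 yaw -0.005 rows 7
```

Bay 3 gets this board.

Call:
send_rows(increments=[{"dx": -0.1,"dy": 0.1,"dz": 0.0,"yaw": 0,"claw": 1},{"dx": -0.1,"dy": 0.22,"dz": 0.0,"yaw": 0,"claw": 1},{"dx": -0.12,"dy": 0.34,"dz": 0.0,"yaw": 0,"claw": 1},{"dx": -0.13,"dy": 0.46,"dz": 0.0,"yaw": 0,"claw": 1},{"dx": -0.149,"dy": 0.58,"dz": 0.0,"yaw": -0.005,"claw": 1},{"dx": -0.149,"dy": 0.69,"dz": 0.0,"yaw": -0.005,"claw": 1},{"dx": -0.149,"dy": 0.763,"dz": 0.02,"yaw": -0.005,"claw": 1},{"dx": -0.149,"dy": 0.763,"dz": 0.083,"yaw": -0.005,"claw": 1},{"dx": -0.149,"dy": 0.763,"dz": 0.083,"yaw": -0.005,"claw": 1},{"dx": -0.149,"dy": 0.763,"dz": 0.083,"yaw": -0.005,"claw": 1},{"dx": -0.149,"dy": 0.763,"dz": 0.083,"yaw": -0.005,"claw": 1}])

```text
time: 30.18
tool_pos: [0.4652, -0.1807, 0.1781]
tool_rot: [0.001, 0.999, 0.044, 0.001]
contact_force: [1.1, 0.0, -0.9]
gripper_width: 0.125
grasp_force: 60.4
```

```bash
python3 - <<'E'
from h import *
go((.4675,-.1801,.0925,.0877))
E
```

```text
now [ 0.4652 -0.1807  0.1781] phi 0.0883
dx 0.004 dy -0.001 dz 0.171 yaw 0.000 rows 2
```

Call:
send_rows(increments=[{"dx": 0.004,"dy": -0.001,"dz": 0.04,"yaw": 0,"claw": 1},{"dx": 0.004,"dy": -0.001,"dz": 0.08,"yaw": 0,"claw": 1},{"dx": 0.004,"dy": -0.001,"dz": 0.12,"yaw": 0,"claw": 1},{"dx": 0.004,"dy": -0.001,"dz": 0.15,"yaw": 0,"claw": 1},{"dx": 0.004,"dy": -0.001,"dz": 0.17,"yaw": 0,"claw": 1},{"dx": 0.004,"dy": -0.001,"dz": 0.17,"yaw": 0,"claw": 1}])

```text
time: 30.92
tool_pos: [0.4677, -0.1811, 0.0947]
tool_rot: [0.001, 0.999, 0.044, 0.001]
contact_force: [-3.5, 1.5, 9.1]
gripper_width: 0.13
grasp_force: 61.9
```

Call:
send_rows(increments=[{"dx": 0,"dy": 0,"dz": 0,"yaw": 0,"claw": 0.4},{"dx": 0,"dy": 0,"dz": 0,"yaw": 0,"claw": 0.3},{"dx": 0,"dy": 0,"dz": -0.06,"yaw": 0,"claw": 0.3},{"dx": 0,"dy": 0,"dz": -0.16,"yaw": 0,"claw": 0.3},{"dx": 0,"dy": 0,"dz": -0.28,"yaw": 0,"claw": 1},{"dx": 0,"dy": 0,"dz": -0.28,"yaw": 0,"claw": 1},{"dx": 0,"dy": 0,"dz": -0.28,"yaw": 0,"claw": 1}])

```text
time: 31.8
tool_pos: [0.4663, -0.1801, 0.2314]
tool_rot: [-0.0, 0.999, 0.044, -0.0]
contact_force: [-1.5, -0.8, -0.3]
gripper_width: -0.003
grasp_force: 0.0
```

```bash
python3 - <<'E'
from h import *
np.set_printoptions(precision=4,suppress=True)
go((.50,-.05,.25,.0877),(.479,.020,.07,.0877))
c,im=snap("wrist","w10.png");s,si=snap("scene","s10.png");t,ti=snap("top","t10.png")
cv2.imwrite("pics/v10.png",np.hstack([cv2.resize(im,(400,300)),cv2.resize(si[240:420,110:350],(400,300))]))
# expected bar-top centres (z .12) and ends
for y,x in((-.3303,.4799),(-.1801,.4667)):print(proj(s,[x,y,.12]),proj(t,[x,y,.12]))
m=cv2.inRange(si.min(2),190,255)
for b in blobs(m,40,(110,240,350,420)):print(np.round(b[0],1),np.round(b[1],1),round(b[2]),plane(s,b[0],.12))
E
```

```text
now [ 0.4663 -0.1801  0.2314] phi 0.0873
dx 0.090 dy -0.253 dz -0.037 yaw -0.000 rows 3
dx 0.060 dy -0.396 dz 0.323 yaw -0.000 rows 5
[165.7445 343.6736] [457.4614 248.9068]
[222.1365 282.2484] [392.4907 254.3279]
[130. 409.] [20. 22.] 90 [ 0.5216 -0.4429  0.12  ]
[312.9 390.3] [ 5.8 22.8] 63 [ 0.7281 -0.2458  0.12  ]
[208.5 362.6] [ 5.5 38.1] 40 [ 0.562  -0.3118  0.12  ]
[311.8 360.1] [ 7.2 51.4] 63 [ 0.694  -0.2049  0.12  ]
[165.3 344.8] [47.6  7.6] 32 [ 0.4809 -0.3322  0.12  ]
[261.1 314.1] [21.  32.4] 37 [ 0.5685 -0.1884  0.12  ]
[226.2 285.9] [32.7  6.4] 29 [ 0.4783 -0.1816  0.12  ]
[298.5 253. ] [14. 17.] 90 [ 0.5346 -0.0415  0.12  ]
```

View pics/v10.png

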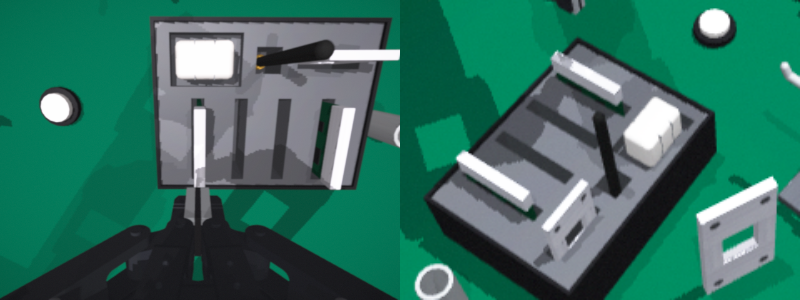

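Both boards, the bracket, the antenna and the battery stand in the tote. I check the bay 3 bar's numbers before pressing.

```bash
python3 - <<'E'
from h import *
np.set_printoptions(precision=4,suppress=True)
s=cam("scene");si=cv2.imread("pics/s10.png");c=cam("wrist");im=cv2.imread("pics/w10.png")
u=np.array([.9962,.0876]);
for n,x,y in(("b0",.4799,-.3303),("b3",.4667,-.1801)):
    for k,nm in((s,"scene"),(c,"wrist")):print(n,nm,[proj(k,[x+e*u[0],y+e*u[1],.12]).round(1) for e in(-.045,0,.045)])
for th in(110,150):
    m=cv2.inRange(si.min(2),th,255)
    for b in blobs(m,40,(190,260,255,310)):print("S",th,cv2.boxPoints(b).round(1).tolist())
    m=cv2.inRange(im.min(2),th,255)
    for b in blobs(m,200,(290,150,345,300)):print("W",th,cv2.boxPoints(b).round(1).tolist(),plane(c,b[0],.12))
E
```

```text
b0 scene [array([146. , 331.2]), array([165.7, 343.7]), array([186.1, 356.5])]
b0 wrist [array([536.4, 300.4]), array([547.8, 237.7]), array([560.4, 168. ])]
b3 scene [array([203.1, 271.7]), array([222.1, 282.2]), array([241.7, 293.1])]
b3 wrist [array([316.6, 300.1]), array([316.7, 237.4]), array([316.7, 167.9])]
S 110 [[204.0, 298.0], [225.0, 298.0], [225.0, 309.0], [204.0, 309.0]]
S 110 [[189.60000610351562, 295.8999938964844], [196.5, 266.20001220703125], [260.5, 281.1000061035156], [253.60000610351562, 310.79998779296875]]
W 110 [[290.0, 150.0], [344.0, 150.0], [344.0, 299.0], [290.0, 299.0]] [ 0.4754 -0.1795  0.12  ]
S 150 [[200.39999389648438, 275.0], [205.60000610351562, 267.0], [245.6999969482422, 293.3999938964844], [240.5, 301.29998779296875]]
W 150 [[310.0, 174.0], [328.0, 174.0], [328.0, 299.0], [310.0, 299.0]] [ 0.4674 -0.1816  0.12  ]
```

Call:
send_rows(increments=[{"dx": 0.06,"dy": -0.12,"dz": 0,"yaw": 0,"claw": 1},{"dx": 0.06,"dy": -0.24,"dz": 0,"yaw": 0,"claw": 1},{"dx": 0.06,"dy": -0.36,"dz": 0,"yaw": 0,"claw": 1},{"dx": 0.06,"dy": -0.396,"dz": 0.1,"yaw": 0,"claw": 1},{"dx": 0.06,"dy": -0.396,"dz": 0.2,"yaw": 0,"claw": 1},{"dx": 0.06,"dy": -0.396,"dz": 0.2,"yaw": 0,"claw": 1},{"dx": 0.06,"dy": -0.396,"dz": 0.2,"yaw": 0,"claw": 1}])

```text
time: 32.83
tool_pos: [0.4796, 0.0194, 0.1328]
tool_rot: [0.0, 0.999, 0.043, 0.0]
contact_force: [0.3, 0.2, 0.4]
gripper_width: -0.001
grasp_force: 0.0
```

```bash
python3 - <<'E'
from h import *
np.set_printoptions(precision=4,suppress=True)
c,im=snap("wrist","w11.png");s,si=snap("scene","s11.png")
m=cv2.inRange(im.min(2),195,255)
for b in blobs(m,300):print(np.round(b[0],1),np.round(b[1],1),plane(c,b[0],.022)[:2])
print(proj(c,[.4795,.0198,.022]))
go((.4795,.0198,.05,.0877))
cv2.imwrite("pics/v11.png",np.hstack([cv2.resize(si[260:370,130:290],(560,385),interpolation=2),cv2.resize(im,(240,180)) if 0 else cv2.resize(im[:,:],(240,385))]))
E
```

```text
[314.8 237.8] [58.7 58. ] [0.4805 0.0199]
[314.8144 239.2738]
now [0.4808 0.0191 0.1344] phi 0.0865
dx -0.003 dy -0.002 dz 0.169 yaw -0.001 rows 2
```

View pics/v11.png

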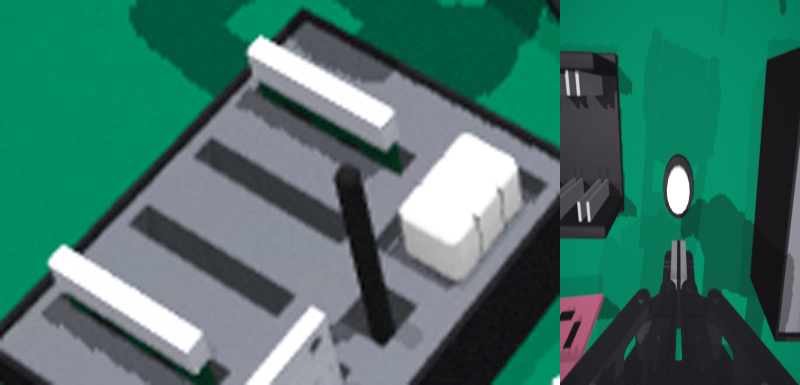

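The close view shows both boards seated with their bars just above the foam, and the antenna, bracket and battery in place. The button is centred under the shut fingers at wrist (315,238). I check the heights numerically and then press.

Call:
send_rows(increments=[{"dx": -0.003,"dy": -0.001,"dz": 0.08,"yaw": 0,"claw": 1},{"dx": -0.003,"dy": -0.001,"dz": 0.17,"yaw": 0,"claw": 1},{"dx": -0.003,"dy": -0.001,"dz": 0.2,"yaw": 0,"claw": 1},{"dx": -0.003,"dy": -0.001,"dz": 0.2,"yaw": 0,"claw": 1}])

```text
time: 33.42
tool_pos: [0.4779, 0.0198, 0.0323]
tool_rot: [0.0, 0.999, 0.043, -0.0]
contact_force: [0.3, -0.1, -0.7]
gripper_width: 0.0
grasp_force: 0.0
```

```bash
python3 - <<'E'
from h import *
np.set_printoptions(precision=4,suppress=True)
s=cam("scene");t=cam("top")
print("bracket exp",proj(s,[.57,-.316,.14]),"meas 208.5,362.6")
print("ant exp tip",proj(s,[.5643,-.2502,.211]),"meas",130+347/3.5,260+170/3.5)
print("batt exp",proj(s,[.5582,-.1815,.105]),"meas",130+462/3.5,260+175/3.5)
ti=cv2.imread("pics/t10.png")
_,ti=snap("top","t12.png");m=cv2.inRange(ti.min(2),150,255)
for b in blobs(m,15,(365,195,480,285)):print(np.round(b[0],1),np.round(b[1],1),round(b[2]),plane(t,b[0],.12)[:2])
u=np.array([.9962,.0876])
for n,x,y in(("b0",.4799,-.3303),("b3",.4667,-.1801)):print(n,[proj(t,[x+e*u[0],y+e*u[1],.12]).round(1) for e in(-.045,0,.045)])
print(manip.state()["tool_pos"],manip.state()["contact_force"])
E
```

```text
bracket exp [208.3077 361.3467] meas 208.5,362.6
ant exp tip [228.4535 307.8541] meas 229.14285714285714 308.57142857142856
batt exp [259.9404 313.0114] meas 262.0 310.0
[421.8 269.8] [12.6  8.5] 76 [ 0.4313 -0.247 ]
[458.1 250. ] [40.9  8.1] 83 [ 0.4774 -0.3317]
[389.6 217.8] [17.2 27.5] 85 [ 0.5521 -0.1746]
[387.6 242.9] [72.8 33.7] 85 [ 0.4933 -0.1692]
[452.6 211.1] [11.  27.3] 86 [ 0.5685 -0.3218]
b0 [array([459.8, 268.3]), array([457.5, 248.9]), array([455.2, 229.7])]
b3 [array([394.5, 273.8]), array([392.5, 254.3]), array([390.5, 235.1])]
[0.4789 0.0197 0.0335] [ 0.0165 -0.4892  1.0101]
```

Call:
send_rows(increments=[{"dx": 0.001,"dy": 0,"dz": 0.008,"yaw": 0,"claw": 1},{"dx": 0.001,"dy": 0,"dz": 0.016,"yaw": 0,"claw": 1},{"dx": 0.001,"dy": 0,"dz": 0.02,"yaw": 0,"claw": 1},{"dx": 0.001,"dy": 0,"dz": 0.02,"yaw": 0,"claw": 1}])

```text
time: 33.98
tool_pos: [0.4782, 0.02, 0.022]
tool_rot: [0.0, 0.999, 0.044, 0.0]
contact_force: [-0.0, 0.7, 1.4]
gripper_width: 0.001
grasp_force: 0.7
```

Call:
send_rows(increments=[{"dx": 0,"dy": 0,"dz": 0.006,"yaw": 0,"claw": 1},{"dx": 0,"dy": 0,"dz": 0.012,"yaw": 0,"claw": 1},{"dx": 0,"dy": 0,"dz": 0.012,"yaw": 0,"claw": 1}])

```text
time: 34.35
tool_pos: [0.4783, 0.0201, 0.0162]
tool_rot: [0.0, 0.999, 0.044, 0.0]
contact_force: [-1.5, -0.1, 4.0]
gripper_width: 0.0
grasp_force: 2.4
```

Call:
send_rows(increments=[{"dx": 0,"dy": 0,"dz": 0.005,"yaw": 0,"claw": 1},{"dx": 0,"dy": 0,"dz": 0.008,"yaw": 0,"claw": 1},{"dx": 0,"dy": 0,"dz": 0.008,"yaw": 0,"claw": 1}])

```text
time: 34.72
tool_pos: [0.4786, 0.02, 0.0156]
tool_rot: [-0.0, 0.999, 0.044, -0.001]
contact_force: [-14.9, 0.8, 29.8]
gripper_width: 0.003
grasp_force: 15.2
```

The button bottomed out at a TCP height of 0.0156 m. Retract and check once more.

Call:
send_rows(increments=[{"dx": 0,"dy": 0,"dz": -0.05,"yaw": 0,"claw": 1},{"dx": 0,"dy": 0,"dz": -0.15,"yaw": 0,"claw": 1},{"dx": 0,"dy": 0,"dz": -0.25,"yaw": 0,"claw": 1},{"dx": 0,"dy": 0,"dz": -0.25,"yaw": 0,"claw": 1},{"dx": 0,"dy": 0,"dz": -0.25,"yaw": 0,"claw": 1},{"dx": 0,"dy": 0,"dz": -0.25,"yaw": 0,"claw": 1}])

```text
time: 35.48
tool_pos: [0.4766, 0.0202, 0.1346]
tool_rot: [-0.0, 0.999, 0.044, -0.002]
contact_force: [-1.3, -0.2, -1.0]
gripper_width: 0.002
grasp_force: 0.0
```

```bash
python3 - <<'E'
from h import *
s,si=snap("scene","s13.png");a=cv2.imread("pics/s11.png")
d=cv2.absdiff(si,a)[260:400,120:300].max(2);print("changed px in tote",(d>60).sum())
print(manip.state()["contact_force"],manip.state()["tool_pos"])
E
```

```text
changed px in tote 252
[0.26976908 0.92816422 0.4495194 ] [0.47671988 0.02019763 0.13467019]
```

```bash
python3 - <<'E'
from h import *
np.set_printoptions(precision=4,suppress=True)
s=cam("scene");t=cam("top");_,ti=snap("top","t13.png")
for nm in("s11","s13"):
    im=cv2.imread(f"pics/{nm}.png")
    for b in blobs(cv2.inRange(im.min(2),205,255),30,(130,255,290,375)):print(nm,np.round(b[0],1),np.round(b[1],1),round(b[2],1),plane(s,b[0],.12)[:2])
a=cv2.imread("pics/s11.png");b=cv2.imread("pics/s13.png")
d=(cv2.absdiff(a,b).max(2)>60).astype(np.uint8);d[:260]=0;d[400:]=0;d[:,:120]=0;d[:,300:]=0
print("diff",[(np.round(q[0]),np.round(q[1])) for q in blobs(d,15)])
for th in(180,200,215):
  for q in blobs(cv2.inRange(ti.min(2),th,255),15,(370,195,480,285)):print("top",th,np.round(q[0],1),np.round(q[1],1),round(q[2]),plane(t,q[0],.12)[:2])
E
```

```text
s11 [209.2 362. ] [ 5.  35.3] 39.8 [ 0.5622 -0.3103]
s11 [165.3 344.8] [47.6  7.6] 32.5 [ 0.4809 -0.3322]
s11 [260.6 313.6] [19.5 33. ] 38.7 [ 0.5673 -0.1882]
s11 [221.3 282.9] [44.3  6.5] 29.2 [ 0.4665 -0.1822]
s13 [209.2 362. ] [ 5.  35.3] 39.8 [ 0.5622 -0.3103]
s13 [165.3 344.8] [47.6  7.5] 32.3 [ 0.4809 -0.3322]
s13 [262.7 310.2] [19.3 32.4] 39.8 [ 0.5656 -0.1806]
s13 [221.5 282.9] [44.7  6.4] 29.1 [ 0.4668 -0.1819]
diff [(array([253., 328.]), array([24., 13.])), (array([273., 304.]), array([25.,  9.]))]
top 180 [392.6 255.5] [39.4  6.5] 84 [ 0.4639 -0.1803]
top 180 [457.7 250. ] [40.4  6.7] 83 [ 0.4773 -0.3309]
top 180 [386.9 218.4] [16.5 26.1] 86 [ 0.5507 -0.1682]
top 180 [452.7 210.7] [ 9.5 27.1] 81 [ 0.5694 -0.322 ]
top 200 [392.8 256. ] [38.5  5.9] 84 [ 0.4629 -0.1807]
top 200 [457.8 250.4] [39.3  6.2] 83 [ 0.4766 -0.331 ]
top 200 [386.5 218.5] [15. 25.] 90 [ 0.5505 -0.1674]
top 200 [452.5 209. ] [ 4.6 25.3] 85 [ 0.5735 -0.3216]
top 215 [392.6 256. ] [38.5  5.1] 84 [ 0.4629 -0.1804]
top 215 [457.8 250. ] [38.7  5.3] 83 [ 0.4773 -0.3311]
top 215 [387.  218.5] [15. 24.] 90 [ 0.5505 -0.1685]
top 215 [452.5 209. ] [ 4. 25.] 90 [ 0.5735 -0.3217]
```

```bash
python3 - <<'E'
from h import *
np.set_printoptions(precision=4,suppress=True)
s=cam("scene");t=cam("top")
for nm in("t12","t13"):
    im=cv2.imread(f"pics/{nm}.png")
    for q in blobs(cv2.inRange(im.min(2),215,255),15,(372,200,402,233)):print(nm,q[0],plane(t,q[0],.105)[:2],[plane(t,p,.105)[:2] for p in cv2.boxPoints(q)])
print(tri([(s,(262.7-1,310.2-1)),(t,(387,218.5))]))
print("before",tri([(s,(260.6-1,313.6-1)),(t,(389.6,217.8))]))
E
```

```text
t12 (389.6106872558594, 217.7172393798828) [ 0.5548 -0.1767] [array([ 0.5702, -0.1472]), array([ 0.5756, -0.2036]), array([ 0.5395, -0.2062]), array([ 0.5342, -0.15  ])]
t13 (387.0, 218.5) [ 0.5529 -0.1706] [array([ 0.5708, -0.1424]), array([ 0.571 , -0.1992]), array([ 0.5351, -0.1986]), array([ 0.5349, -0.142 ])]
(array([ 0.5534, -0.1714,  0.1007]), [np.float64(0.3), np.float64(0.3)])
before (array([ 0.555 , -0.1782,  0.0994]), [np.float64(0.9), np.float64(0.9)])
```

The battery was nudged about 7 mm, but it is still flat at the same height and well within the 20 mm tolerance. I'm handing in.

```bash
python3 -c "
from plant import manip
print(manip.job_done())"
```

```text
the job is handed in; nothing more can be done
None
```

I packed both boards (bays 0 and 3), the bracket, the antenna and the battery into the tote, pressed the call button until it bottomed out, released it and handed the job in at about 36 s; no verdict came back, and the battery got nudged about 7 mm but still measured within tolerance.

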